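Pack a sample jar in the field carrying case and snap the lid hooks

TASK

Pack the sample for the field: stand the squat capped sample jar gently in the round holder inside the white carrying case, keeping it upright, then close the case's clear lid fully. Then push each of the two hinged snap hooks on the side of the case home over its eye on the lid, until the eye's bar has pushed in past the hook's sprung gate and the gate has snapped shut behind it. Leave the other things on the bench where they are.

Things in the scene. Friction and masses are not known exactly. Their poses are not given: they have to be found in the camera images.
- case: white carrying case with aluminium edges, fixed on the bench, open at the top: 260 mm long (its x axis), 170 mm deep (its y axis), rim 105 mm above the bench, walls 6 mm, inner floor 12 mm above the bench. Origin: centre of its underside. x runs along its length (away from the robot at yaw 0), the lid is hinged along its +y side, the two snap hooks are on its -y side. A grey data logger 50 mm high is fixed inside at x 90 to 120 mm, y -15 to 55 mm
- holder (a point): centre of the floor inside the jar holder, a low open plastic ring on the case's inner floor, at x -35, y -20 mm of the case: 56 mm inner diameter, 62 mm outer, 14 mm high; this point is on the floor, 12 mm above the bench
- jar_center (a point): centre, half-way up, of the loose sample jar: squat clear glass with paper label and full-width white screw cap, upright cylinder 50 mm in diameter, 75 mm tall, 140 g; it starts standing on the bench; its z axis is its own axis
- bottle: bystander, loose: amber bottle 60 mm in diameter, 142 mm tall, black cap; origin at the centre of its foot
- beaker: bystander, loose: open glass cup 72 mm in diameter, 90 mm tall; origin at the centre of its foot
- scissors: bystander, loose: scissors lying flat, 205 mm long, 10 mm high; origin at the pivot, blades to +x
- board: bystander, loose: brown board 170 x 90 x 12 mm lying flat; origin at the centre of its underside
- lid (a joint): lid angle, rad: 0 fully closed, grows as it opens, stop at 1.8 (just past upright); a stiff hinge holds it wherever it is left, so that it must be pushed all the way down (about 3 to 6 N at its free edge)
- lid_hinge (a point): middle of the lid's hinge line, on the case's +y edge, 105 mm above the bench; its axes turn with the lid: the lid reaches 170 mm along its own -y (closed: level over the case), its own z is the outward normal of its upper face. The lid is an aluminium frame 260 x 170 mm, 14 mm thick with a clear panel, 0.45 kg
- lid_edge (a point): point on the lid's upper (outer) face at the middle of its free edge bar, 159 mm from the hinge line; the frame bar is 22 mm wide there
- hook_near (a joint): angle, rad, of the snap hook nearer the robot (case x = -75 mm) about its pin: 0 home (upright, eye bar against its spine), grows as it leans out from the case to -y of the case, stop at 1.0; its stiff pin holds it wherever it is left. Below 0.19 with its gate shut it has taken the eye's bar; with the bar still outside the gate it stops at about 0.29. Opening the gate takes about 5 N at the hook's back; once it has snapped the hook moves freely to 0
- hook_near_pin (a point): pin of that hook: it swings about this point, axis along the case's x, 37 mm above the bench, 18 mm out from the case's wall. The hook is a steel rod loop 8 mm thick, its top 92 mm from the pin; axes turn with the hook: z along it, -y to its back
- hook_near_back (a point): point on the back of that hook's straight spine (the face away from the case), 70 mm along the hook from the pin, 22 mm behind it: push here towards the case; the spine is straight from 35 to 80 mm along the hook
- gate_near (a joint): angle, rad, of that hook's sprung gate: 0 shut, grows as it is pushed in towards the spine (0.3 to 0.5 as the bar passes, stop at 0.7); springs shut by itself
- eye_near (a point): centre of the crossbar of the eye for that hook: a D-shaped steel staple, rod 6 mm, 32 mm wide, standing 29 mm out of the lid's free edge; 112 mm above the bench with the lid closed
- hook_far (a joint): the same for the snap hook farther from the robot (case x = +75 mm)
- hook_far_pin (a point): pin of the far hook, as for the near one
- hook_far_back (a point): back of the far hook's spine, as for the near one
- gate_far (a joint): gate of the far hook, as for the near one
- eye_far (a point): crossbar of the eye for the far hook, as for the near one

How it is judged:
On the way, in this order (a step that is already met when the one before it is completed fails the run):
1. the jar stands upright in the holder in the case (horizontal distance between jar_center and holder below 0.009 m and z of jar_center in the frame of case below 0.054 m and angle between jar_center's own z axis and vertical below 0.1 rad), for 0.2 s.
2. the lid is fully closed (value of joint lid below 0.03 rad), for 0.2 s.
3. both hooks have taken their eyes and both gates have snapped shut (value of joint each of hook_near, hook_far below 0.19 rad and value of joint each of gate_near, gate_far below 0.1 rad), for 0.2 s.
At the end, for the whole second after the job is handed in: The jar stands upright (within 0.1 rad) on the floor inside the holder ring (within 9 mm of its centre), the lid is closed (below 0.04 rad), both snap hooks hold the bars of their eyes (hook angles below 0.19 rad) and both gates are shut (below 0.1 rad) (all of step 1 and all of step 3 and value of joint lid below 0.04 rad); the robot touches nothing.
It fails at once if the jar is tipped over (angle between jar_center's own z axis and vertical above 0.7 rad).
It fails at once if the jar is dropped into the case instead of being set down (horizontal distance between jar_center and holder below 0.04 m and z of jar_center in the frame of case below 0.12 m and linear speed of jar above 0.6 m/s).
It fails at once if another thing on the bench is moved by more than 4 cm (distance of any of bottle, beaker, scissors, board from where it was at the start of the episode above 0.04 m).
It also fails if it takes over 72 s, if anything falls off the work surface, if the arm or the gripper's body presses on something with over 40 N, if the wrist force passes 120 N, or if a joint passes its speed limit or range.

ROBOT

A 7-joint arm with a two-finger parallel gripper is mounted at the origin on the work surface. World frame = base frame: x ahead of the robot, y to its left, z up, the work surface at z = 0. Lengths are in m, angles in rad, forces in N, time in s.
With the tool pointing down it reaches from about 0.425 to 1.025 m from the base axis. Payload 9.4 kg.
Tool frame: the origin (TCP) lies at the very end of the fingers, on their centre line; the grasp point (between the pads) lies r.tcp_to_grasp behind it (r.tcp_to_grasp is the distance from the TCP to the grasp point, in m); z points along the fingers, x is the direction in which the jaws open and shut, and the axes are right-handed (so a half turn about z gives the same grasp; the last joint's range is limited). The gripper opens to 85 mm and grips with 20 to 120 N. Pads are 22 mm wide; open, the fingers measure 114 mm over their backs; the gripper's body (76 mm by 85 mm) begins 54 mm behind the grasp point. The pads swing forward as they close: fully open they stand 13 mm farther back than shut.
Start: joints at [1.09, 0.599, -0.003, 1.599, 0.002, 0.943, -0.08], TCP at [0.285, -0.667, 0.231] pointing down, gripper open.
Joint ranges: [-2.57, 2.57], [-0.35, 1.97], [-1.29, 1.29], [0.11, 2.56], [-1.05, 4.19], [0.11, 1.86], [-2.63, 2.63]. Speed limits (rad/s): [2.22, 2.22, 3.01, 3.01, 3.14, 3.14, 3.14].

INTERFACE

Orientations are given as a rotation vector (axis times angle).
In Python, from cell import r gives the robot as it stands.
- The arm moves only by the tool carry_out, never from a script. Its argument "rows" is a list of rows, each a list of 3 entries, a list of its own where there are three numbers: the turn, a rotation vector about the tool's x, y, z in degrees, then the shift along the tool's x, y, z in mm, then the finger opening in mm, from 0 to 85.4. In form: [[[rx, ry, rz], [dx, dy, dz], claw], ...]. A call has 1 to 20 rows; each row shifts and turns the pose as measured when the row begins, along the tool's axes as they then stand; what a row does not reach is not made up. A row lasts 1/8 s, in which the tool goes at most 62.5 mm and 10.7 degrees, less where a joint would pass 70% of its speed; a pose out of reach is approached as far as the arm can. A call is refused whole if a number of a shift passes 62.5 or a number of a turn 10.7, either way. A call with a gripper value outside its range is refused whole. The fingers move at their own pace and stop on an object; "force" is the grip in N (left out, the last holds). Time passes only in rows, so rows that do not move let the fingers close. It gives the time, the measured TCP pose, the force and the opening at its end, in the units of the state.
- r.state(): the state, without advancing time (a new reading comes with each control period).
- r.camera(name): name is "side" or "top" or "wrist"; returns a dict with "image" (480x640x3 uint8, red, green, blue), "mtx" (3x3 intrinsics, pixels), "distortion" ([k1, k2, p1, p2, k3] as OpenCV has them; the pictures are not rectified), "xyz" and "rotation" of the camera in the world. Camera axes: x right, y up, looking along -z (the intrinsics and any distortion apply to the point x, -y, -z); pixel columns grow to the right and rows downward; lengths in m; the calibration is good to about 2 mm. A picture is of the moment at which its call begins. There is no depth.
- r.sign_off(): hands the job in, once; it reports no verdict.
Trained networks look in the newest picture that a camera, given by its name, has taken for a name from the list of things; names that differ only in an ending like _2 or _b are one class to them, and where a whole thing is asked for, a point or a joint stands for the part that bears it (a point fixed in the world has none). Each returns a list of dicts, best first, with "confidence" (0 to 1); they miss things now and then, are a little off and sometimes report something else, mostly with a low value. They report only what shows in the picture. A call takes as long as a camera call.
- r.spot_in(thing, camera): "position" ([row, column] in pixels, amid what is visible of it).
- r.masks_of(thing, camera): "region" (480x640 bool, what is visible of it) and "position" ([row, column] in pixels, amid what is visible of it).
- r.tip_of(thing, camera): "position" ([row, column] in pixels: a listed point, or the origin of a listed thing).
The state is a dict: "time": time; "joints": joint angles; "joint_velocities": joint speeds; "joint_efforts": joint torques, N m; "tool_pos": TCP position; "tool_rot": TCP orientation; "wrist_force": force on the tool from outside, world axes, zero at the start; "moment": the same for the moment, N m; "width": opening from 0.0 (shut) to 1.0 (fully open).
Only numpy, scipy, OpenCV 4.12 (cv2) and the standard library are available. Lean on these libraries where they do the work, as an engineer would, in place of code of your own. Each camera call takes 0.05 s, during which the arm holds its last target.

## Working session

There is one attempt and no reset: what is moved stays moved. The work goes in short steps, Python scripts to look and compute and a tool call to move; the robot and the scene stay as the last step left them, time stands still between calls to the robot, and variables do not carry over. Pictures are saved under pics/ and viewed, and the job is handed in when it is done.

Besides the shell and the picture viewer there is one more tool, called after "Request:" by a JSON object that holds its "name" and its "arguments". carry_out: Moves the arm, as the interface text tells. Its arguments: {"type":"object","properties":{"rows":{"type":"array","items":{"type":"array"}},"force":{"type":"number"}},"required":["rows"]}

```bash
ls; mkdir -p pics
python3 - <<'E'
from cell import r
import cv2,numpy as np
np.set_printoptions(precision=4,suppress=True)
s=r.state();print({k:np.round(v,3) if not isinstance(v,str) else v for k,v in s.items()}, r.tcp_to_grasp)
for n in ["side","top","wrist"]:
    c=r.camera(n);cv2.imwrite(f"pics/{n}0.png",c["image"][:,:,::-1]);print(n,c["mtx"],c["distortion"],c["xyz"],c["rotation"])
    for t in ["case","holder","jar_center","lid_hinge","lid_edge","hook_near_pin","hook_near_back","hook_far_pin","hook_far_back","eye_near","eye_far","bottle","beaker","scissors","board"]:
        for d in r.tip_of(t,n)[:2]: print(n,t,np.round(d["position"],1),round(d["confidence"],2))
E
```

```text
pics
{'time': np.float64(0.0), 'joints': array([ 1.09 ,  0.6  , -0.002,  1.6  ,  0.002,  0.943, -0.08 ]), 'joint_velocities': array([-0.001,  0.001,  0.002,  0.   , -0.   ,  0.001, -0.001]), 'joint_efforts': array([ -0.   , -77.646,   1.565, -25.801,   0.012,   0.009,   0.   ]), 'tool_pos': array([ 0.285, -0.666,  0.23 ]), 'tool_rot': array([-2.621,  1.73 ,  0.002]), 'wrist_force': array([-0.368, -0.609,  0.867]), 'moment': array([-0.038,  0.021,  0.005]), 'width': np.float64(1.002)} 0.0187
side [[600.9602   0.     315.6065]
 [  0.     600.9602 241.8605]
 [  0.       0.       1.    ]] [-0.1799  0.      0.      0.      0.    ] [0.0148 0.8266 1.2846] [ 0.2427 -0.8643 -2.4926]
side case [273.2 271.2] 0.56
side holder [270.4 285. ] 0.91
side holder [274.7 268.7] 0.42
side jar_center [170.7 401.6] 0.66
side lid_hinge [278.4 250.1] 0.9
side lid_edge [251.7 235.7] 0.75
side hook_near_pin [249.3 315.8] 0.54
side hook_near_back [225.6 323.8] 0.59
side hook_far_pin [231.9 265.6] 0.61
side hook_far_back [203.9 274. ] 0.59
side eye_near [252.9 263. ] 0.94
side eye_far [276.6 250.6] 0.6
side eye_
[... 535 characters left out ...]
 [204.7 210.2] 0.84
top hook_near_pin [249.3 332.7] 0.45
top hook_near_back [246.4 359.7] 0.46
top hook_far_pin [186.  327.6] 0.74
top hook_far_pin [218.6 242.5] 0.73
top hook_far_back [234.7 461.3] 0.7
top hook_far_back [177.7 354.5] 0.61
top eye_near [243.5 208. ] 0.83
top eye_near [251.6 332. ] 0.7
top eye_far [161.7 199.6] 0.9
top bottle [235.8 458. ] 0.7
top bottle [244.3 358.5] 0.3
top beaker [227.2 510.2] 0.71
top scissors [317.6 427. ] 0.93
top board [313.6 158.9] 0.9
top board [235.  458.8] 0.28
wrist [[373.003    0.     320.2713]
 [  0.     373.003  240.321 ]
 [  0.       0.       1.    ]] [-0.0763  0.      0.      0.      0.    ] [ 0.358  -0.6354  0.3745] [-0.281   0.1858 -1.157 ]
```

View pics/side0.png

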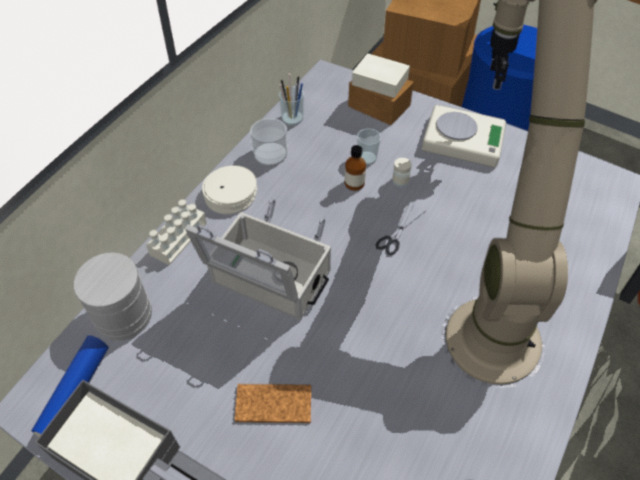

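View pics/top0.png

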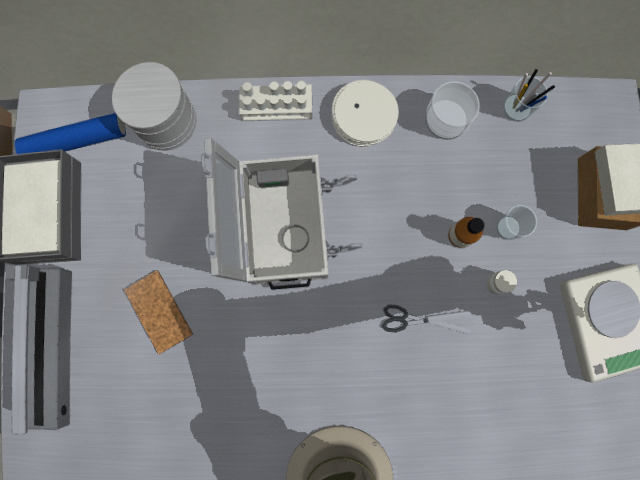

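View pics/wrist0.png

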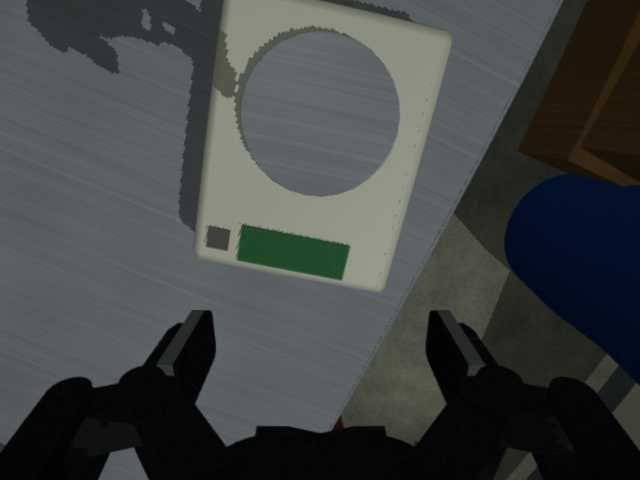

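The top view shows the case with its rim around (165–280, 245–325), lid open to the left. The hooks lean out at (185,340) and (248,345), the jar is at (281,504), and the bottle is at (230,467). Next I'll fit the case pose.

```bash
cat > h.py <<'E'
import numpy as np, cv2
from scipy.spatial.transform import Rotation as R
from scipy.optimize import least_squares
np.set_printoptions(precision=4,suppress=True)
def proj(c,P):
    P=np.atleast_2d(P); Rc=R.from_rotvec(c["rotation"]).as_matrix() if np.shape(c["rotation"])==(3,) else np.array(c["rotation"])
    p=(P-np.array(c["xyz"]))@Rc; p=p*np.array([1,-1,-1])
    q,_=cv2.projectPoints(p.reshape(-1,1,3),np.zeros(3),np.zeros(3),np.array(c["mtx"]),np.array(c["distortion"]))
    return q.reshape(-1,2)[:,::-1]  # row,col
def ray(c,rc):
    Rc=R.from_rotvec(c["rotation"]).as_matrix()
    u=cv2.undistortPoints(np.array([[[rc[1],rc[0]]]],float),np.array(c["mtx"]),np.array(c["distortion"])).ravel()
    d=Rc@np.array([u[0],-u[1],-1]); return np.array(c["xyz"]),d/np.linalg.norm(d)
def atz(c,rc,z):
    o,d=ray(c,rc); return o+d*(z-o[2])/d[2]
def cw(pose,p):  # case->world ; pose x,y,yaw
    p=np.atleast_2d(p);co,si=np.cos(pose[2]),np.sin(pose[2])
    return np.c_[pose[0]+co*p[:,0]-si*p[:,1],pose[1]+si*p[:,0]+co*p[:,1],p[:,2]]
def lidp(a,x,l,n): # point on lid: x along, l from hinge, n normal, case frame
    return [x,.085-l*np.cos(a)-n*0+ n*np.sin(a)*1.0,.105+l*np.sin(a)+n*np.cos(a)]
def hook(h,x,z,y): # hook frame z along, y (-y = back); leans to -y
    return [x,-.103-z*np.sin(h)+y*np.cos(h),.037+z*np.cos(h)+y*np.sin(h)]
def model(v):
    pose=v[:3];a,hn,hf=v[3:6]
    d=dict(case=[0,0,0],holder=[-.035,-.020,.012],lid_hinge=[0,.085,.105],lid_edge=lidp(a,0,.159,.014),
     hook_near_pin=hook(hn,-.075,0,0),hook_near_back=hook(hn,-.075,.07,-.022),
     hook_far_pin=hook(hf,.075,0,0),hook_far_back=hook(hf,.075,.07,-.022),
     eye_near=lidp(a,-.075,.199,.007),eye_far=lidp(a,.075,.199,.007))
    return {k:cw(pose,p)[0] for k,p in d.items()}
E
cat > fit.py <<'E'
from h import *; from cell import r; import pickle,sys
cams={n:r.camera(n) for n in ["side","top"]}
obs=[]
for n in cams:
    for t in model(np.zeros(6)):
        for d in r.tip_of(t,n)[:3]: obs.append((n,t,np.array(d["position"]),d["confidence"]))
pickle.dump((cams,obs),open("obs.pkl","wb"))
def res(v):
    m=model(v); out=[]
    for t in m:
        for n in cams:
            O=[o for o in obs if o[0]==n and o[1]==t]
            if not O: continue
            q=proj(cams[n],m[t])[0]
            e=[(q-o[2])*o[3] for o in O]; out.append(min(e,key=lambda x:np.linalg.norm(x)))
    return np.concatenate(out)
best=None
v0=np.array([.41,.11,0,1.5,.6,.6])
for y in [-.2,0,.2]:
    v0[2]=y
    s=least_squares(res,v0,loss="soft_l1",f_scale=2)
    if best is None or s.cost<best.cost: best=s
v=best.x;print(v,best.cost);m=model(v)
for n in cams:
    for t in m: print(n,t,proj(cams[n],m[t])[0],[list(o[2].round(1))+[round(o[3],2)] for o in obs if o[0]==n and o[1]==t])
np.save("v.npy",v)
E
python3 fit.py
```

```text
[0.5767 0.105  0.0585 1.7842 0.443  0.3292] 27.8850400260909
side case [275.4001 271.7893] [[np.float64(273.6), np.float64(269.8), 0.78], [np.float64(229.9), np.float64(204.0), 0.4]]
side holder [272.0169 286.9635] [[np.float64(269.7), np.float64(288.3), 0.87], [np.float64(228.9), np.float64(267.1), 0.16]]
side lid_hinge [276.0973 251.6765] [[np.float64(275.4), np.float64(250.4), 0.81], [np.float64(171.5), np.float64(402.0), 0.39]]
side lid_edge [251.5528 234.1412] [[np.float64(248.4), np.float64(237.7), 0.69]]
side hook_near_pin [248.9225 314.9666] [[np.float64(401.4), np.float64(271.3), 0.7], [np.float64(247.8), np.float64(315.1), 0.41]]
side hook_near_back [222.6594 323.4175] [[np.float64(228.8), np.float64(322.9), 0.62]]
side hook_far_pin [229.388  265.3275] [[np.float64(229.0), np.float64(265.5), 0.52], [np.float64(184.4), np.float64(356.2), 0.3], [np.float64(269.8), np.float64(284.0), 0.26]]
side hook_far_back [203.9619 271.7972] [[np.float64(402.7), np.float64(269.3), 0.58], [np.float64(203.8), np.float64(274.8), 0.57], [np.float64(159.4), np.float64(364.4), 0.34]]
side eye_ne
[... 354 characters left out ...]
id_hinge [218.8742 245.5074] [[np.float64(219.8), np.float64(245.5), 0.91]]
top lid_edge [205.4732 209.1644] [[np.float64(203.6), np.float64(208.5), 0.68]]
top hook_near_pin [250.8514 335.3659] [[np.float64(249.1), np.float64(336.0), 0.47], [np.float64(281.8), np.float64(501.1), 0.46]]
top hook_near_back [245.7184 359.1818] [[np.float64(247.8), np.float64(359.7), 0.51]]
top hook_far_pin [185.8335 329.8951] [[np.float64(185.4), np.float64(328.5), 0.56]]
top hook_far_back [177.5748 350.1978] [[np.float64(178.2), np.float64(349.2), 0.63]]
top eye_near [241.9768 205.6308] [[np.float64(241.2), np.float64(208.6), 0.61]]
top eye_far [160.609  202.0383] [[np.float64(160.2), np.float64(199.3), 0.77]]
```

```bash
cat > ov.py <<'E'
from h import *; from cell import r; import sys
def lines(v):
    L=[];b=[(-.13,-.085),(.13,-.085),(.13,.085),(-.13,.085)]
    for i in range(4):
        p,q=b[i],b[(i+1)%4]
        L.append(([*p,.105],[*q,.105],(0,0,255)));L.append(([*p,0],[*p,.105],(0,0,255)))
        L.append(([*p,0],[*q,0],(0,160,255)))
    a=v[3]
    for n in (0,.014):
        c=[(-.13,0),(.13,0),(.13,.17),(-.13,.17)]
        for i in range(4):
            L.append((lidp(a,*c[i],n),lidp(a,*c[(i+1)%4],n),(0,255,0)))
    for x,h in((-.075,v[4]),(.075,v[5])):
        L.append((hook(h,x,0,0),hook(h,x,.035,-.022),(255,0,0)));L.append((hook(h,x,.035,-.022),hook(h,x,.08,-.022),(255,0,255)))
        L.append((lidp(a,x,.17,.007),lidp(a,x,.199,.007),(255,255,0)))
    t=np.linspace(0,2*np.pi,25)
    for z in(.012,.026):
        P=[[-.035+.0295*np.cos(k),-.02+.0295*np.sin(k),z] for k in t]
        L+= [(P[i],P[i+1],(255,128,0)) for i in range(24)]
    return L
def draw(c,v,box,k,fn,wire=True):
    r0,r1,c0,c1=box
    im=cv2.resize(c["image"][r0:r1,c0:c1,::-1],None,fx=k,fy=k,interpolation=cv2.INTER_CUBIC)
    if wire:
      for p,q,col in lines(v):
        uv=proj(c,cw(v[:3],[p,q])); uv=((uv-[r0,c0]+.5)*k-.5)
        a,b=[tuple(int(round(z)) for z in w[::-1]) for w in uv]; cv2.line(im,a,b,col,1)
    cv2.imwrite(fn,im)
E
python3 - <<'E'
from ov import *; import pickle
cams,_=pickle.load(open("obs.pkl","rb")); v=np.load("v.npy")
draw(cams["top"],v,(130,300,190,370),4,"pics/ovt.png")
draw(cams["side"],v,(180,320,180,350),4,"pics/ovs.png")
draw(cams["top"],v,(130,300,190,370),4,"pics/rawt.png",False)
E
```

```text
(no output)
```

View pics/ovt.png

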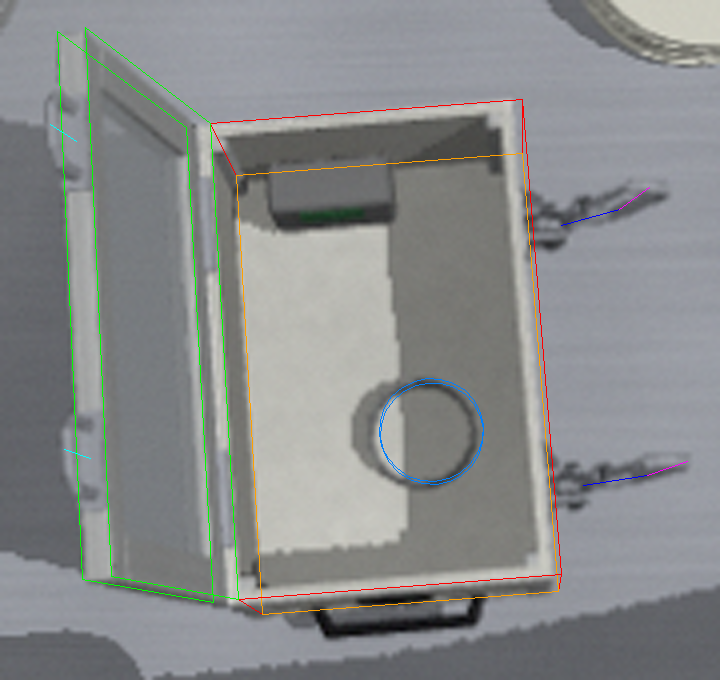

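View pics/ovs.png

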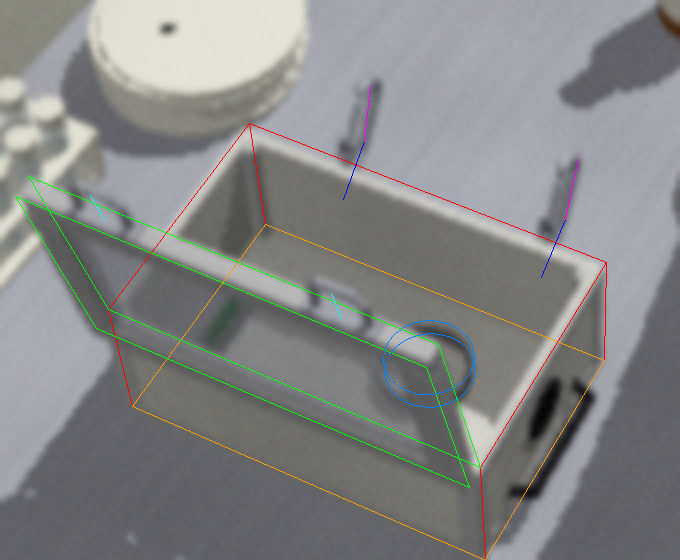

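```bash
cat > edge.py <<'E'
from ov import *; import pickle
from scipy.ndimage import map_coordinates
from scipy.optimize import minimize
cams,_=pickle.load(open("obs.pkl","rb")); v=np.load("v.npy")
G={}
for n,c in cams.items():
    g=cv2.GaussianBlur(cv2.cvtColor(c["image"],cv2.COLOR_RGB2GRAY).astype(float),(0,0),1.0)
    G[n]=np.minimum(np.hypot(cv2.Sobel(g,-1,1,0),cv2.Sobel(g,-1,0,1)),150)
B=[(-.13,-.085),(.13,-.085),(.13,.085),(-.13,.085)]
def pts():
    t=np.linspace(.03,.97,60)[:,None]; o=[]
    for s,sel in((0,(0,1,3)),(.006,(0,1,2,3))):
        b=[np.array([np.sign(x)*(abs(x)-s),np.sign(y)*(abs(y)-s),.105]) for x,y in B]
        for i in sel: o.append(b[i]*(1-t)+b[(i+1)%4]*t)
    th=np.linspace(0,2*np.pi,60)[:,None]
    for rr,z in((.031,.026),(.028,.026)): o.append(np.c_[-.035+rr*np.cos(th),-.02+rr*np.sin(th),np.full_like(th,z)])
    return np.vstack(o)
P=pts()
def cost(u,ns): return -sum(map_coordinates(G[n],proj(cams[n],cw(u,P)).T,order=1).mean() for n in ns)
for ns in(["top"],["side"],["top","side"]):
    best=None
    for dx in(-.004,0,.004):
     for dy in(-.004,0,.004):
      for dt in (-.02,0,.02):
        s=minimize(cost,v[:3]+[dx,dy,dt],args=(ns,),method="Nelder-Mead",options=dict(initial_simplex=v[:3]+[dx,dy,dt]+np.array([[0,0,0],[.003,0,0],[0,.003,0],[0,0,.015]])))
        if best is None or s.fun<best.fun: best=s
    print(ns,best.x,best.fun, cw(best.x,[-.035,-.02,0]))
v[:3]=best.x; np.save("v2.npy",v)
draw(cams["top"],v,(130,300,190,370),4,"pics/ovt2.png");draw(cams["side"],v,(180,320,180,350),4,"pics/ovs2.png")
E
python3 edge.py
```

```text
['top'] [0.5759 0.1099 0.065 ] -111.4847771059289 [[0.5423 0.0877 0.    ]]
['side'] [0.5707 0.1146 0.0617] -93.99081741226611 [[0.537  0.0924 0.    ]]
['top', 'side'] [0.571  0.1098 0.0622] -194.6042779692167 [[0.5373 0.0877 0.    ]]
```

View pics/ovt2.png

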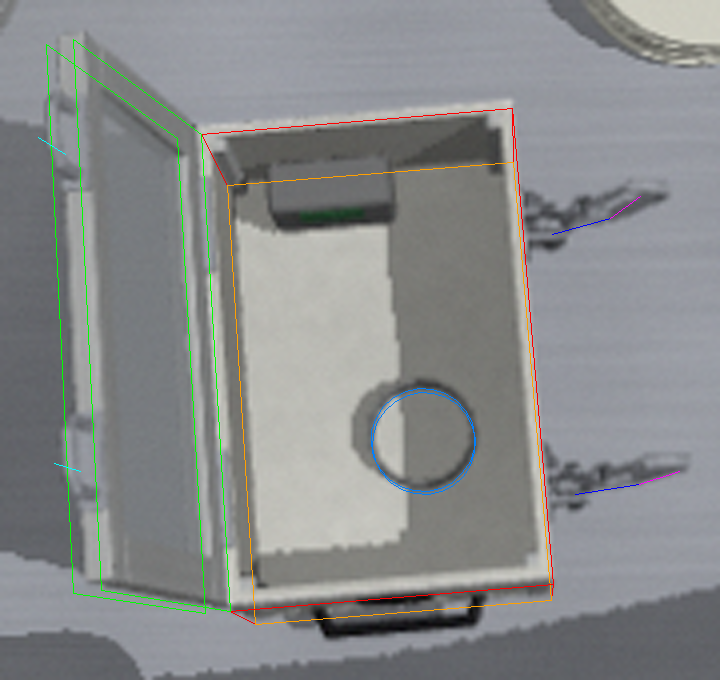

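View pics/ovs2.png

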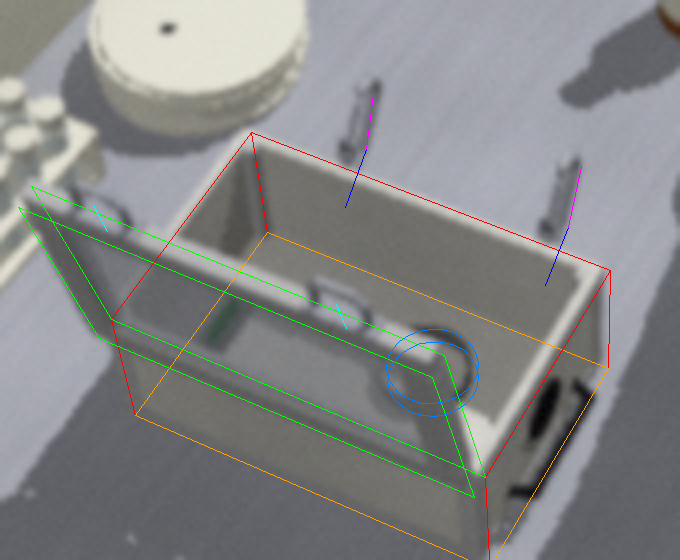

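Run:
```python
from ov import *; import pickle
from cell import r
cams,_=pickle.load(open("obs.pkl","rb"))
v=np.load("v.npy"); v[:3]=[.5759,.1099,.065]
draw(cams["top"],v,(130,300,190,370),4,"pics/ovt3.png");draw(cams["side"],v,(180,320,180,350),4,"pics/ovs3.png")
def tri(o):
    A=0;b=0
    for c,p in o:
        x,d=ray(c,p);M=np.eye(3)-np.outer(d,d);A=A+M;b=b+M@x
    X=np.linalg.solve(A,b);return X
for n in cams: r.camera(n)
for t,z in(("jar_center",.0375),("bottle",0),("beaker",0),("scissors",0),("board",0)):
    ps={n:[(np.array(d["position"]),d["confidence"]) for d in r.tip_of(t,n)] for n in cams}
    for n in cams:
        for p,k in ps[n][:2]: print(t,n,p.round(1),round(k,2),atz(cams[n],p,z))
for n in cams:
    m=r.masks_of("jar_center",n)[0]; k=np.argwhere(m["region"]); print(n,k.min(0),k.max(0),m["confidence"])
    print(n, proj(cams[n],[[.552,-.274,.0375]]))
```

```text
jar_center side [171.4 401.5] 0.88 [ 0.4312 -0.3761  0.0375]
jar_center top [283.2 497.5] 0.57 [ 0.4264 -0.3663  0.0375]
bottle top [235.4 458.3] 0.85 [ 0.543  -0.2917  0.    ]
beaker side [157.5 365.2] 0.82 [ 0.5665 -0.4114  0.    ]
beaker top [229.3 510.5] 0.91 [ 0.5552 -0.4187  0.    ]
scissors side [227.5 400.3] 0.83 [ 0.3538 -0.2097  0.    ]
scissors side [402.1 271.5] 0.42 [0.3872 0.4044 0.    ]
scissors top [318.4 428.6] 0.96 [ 0.3525 -0.2126  0.    ]
board side [402.  274.5] 0.85 [0.3814 0.4007 0.    ]
board top [311.  157.5] 0.92 [0.3814 0.4094 0.    ]
board top [229.5 509.7] 0.7 [ 0.5547 -0.4167 -0.    ]
side [158 393] [187 410] 0.6
side [[178.2964 348.8494]]
top [270 485] [294 516] 0.96
top [[229.019 454.472]]
```

View pics/ovt3.png

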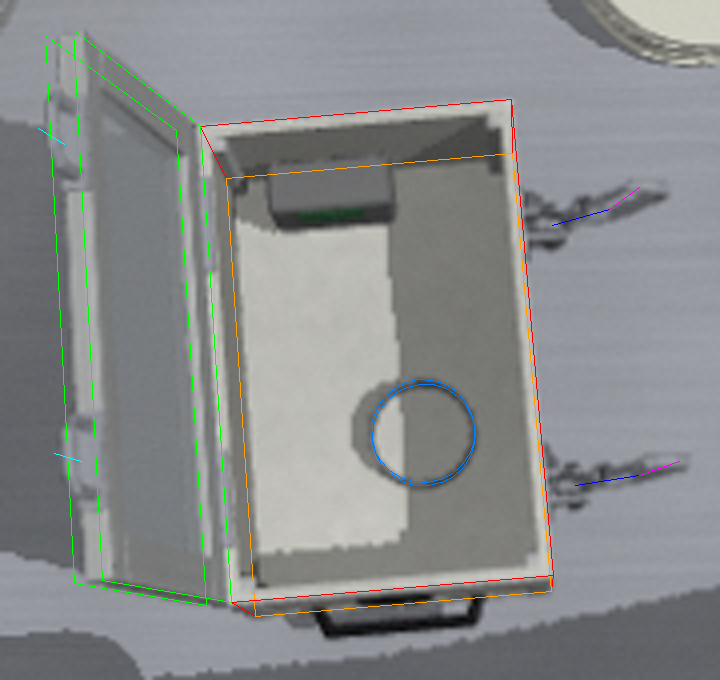

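View pics/ovs3.png

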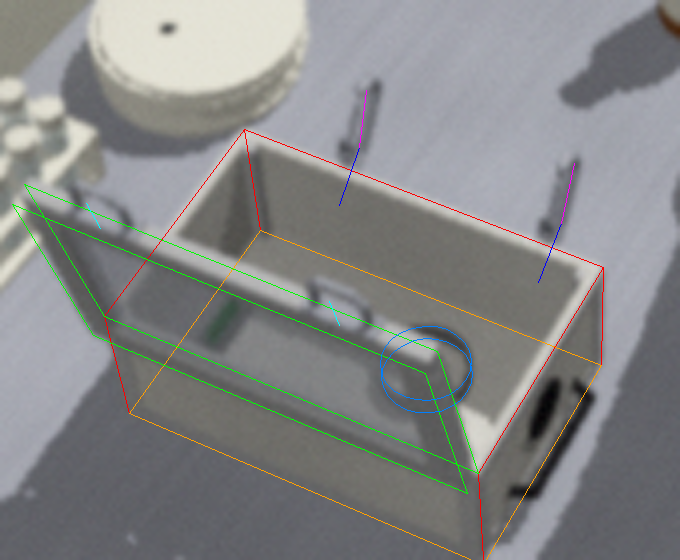

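Run:
```python
from h import *; import pickle
from cell import r
cams={n:r.camera(n) for n in("side","top")}
th=np.linspace(0,2*np.pi,40)
def cyl(x,y,rad,h): return np.vstack([np.c_[x+rad*np.cos(th),y+rad*np.sin(th),np.full(40,z)] for z in(0,h)])
for t,rad,h,g in(("jar_center",.025,.075,(.428,-.37)),("bottle",.030,.142,(.543,-.3)),("beaker",.036,.09,(.56,-.415))):
    bb={}
    for n in cams:
        ms=r.masks_of(t,n)
        if not ms or ms[0]["confidence"]<.4: continue
        k=np.argwhere(ms[0]["region"]);bb[n]=np.r_[k.min(0),k.max(0)+1]-.5; print(t,n,bb[n],round(ms[0]["confidence"],2))
    def res(u,ns):
        o=[]
        for n in ns:
            q=proj(cams[n],cyl(*u,rad,h));o.append(np.r_[q.min(0),q.max(0)]-bb[n])
        return np.concatenate(o)
    for ns in [[n] for n in bb]+[list(bb)]:
        s=least_squares(res,g,args=(ns,),loss="soft_l1");print(t,ns,s.x,s.fun.round(1) )
# tool pose
s=r.state();Rt=R.from_rotvec(s["tool_rot"]).as_matrix();print(Rt,s["tool_pos"])
c=r.camera("wrist");Rc=R.from_rotvec(c["rotation"]).as_matrix()
print("cam in tool",Rt.T@(np.array(c["xyz"])-s["tool_pos"]),Rt.T@Rc)
```

```text
jar_center side [217.5 313.5 240.5 324.5] 0.6
jar_center top [269.5 484.5 294.5 516.5] 0.8
jar_center ['side'] [ 0.5351 -0.0711] [-6.3 -3.9  2.7  3.9]
jar_center ['top'] [ 0.4282 -0.3724] [ 0.2 -0.  -0.2  0. ]
jar_center ['side', 'top'] [ 0.4292 -0.369 ] [-59.6  78.  -52.3  86.5  -0.3  -1.5  -0.6  -1.5]
bottle side [144.5 344.5 189.5 365.5] 0.87
bottle top [216.5 448.5 247.5 484.5] 0.67
bottle ['side'] [ 0.5448 -0.2932] [-3.1 -1.   1.9  0.9]
bottle ['top'] [ 0.5345 -0.2858] [-2.  -5.1  4.3  2. ]
bottle ['side', 'top'] [ 0.5407 -0.287 ] [-1.4 -0.8  3.8  1.2 -4.9 -4.7  1.6  2.4]
beaker side [128.5 356.5 164.5 380.5] 0.93
beaker top [204.5 496.5 239.5 536.5] 0.69
beaker ['side'] [ 0.561  -0.4157] [-1.1 -0.7  0.9  0.7]
beaker ['top'] [ 0.5628 -0.4159] [-1.5 -2.1  1.7  1.8]
beaker ['side', 'top'] [ 0.5618 -0.4161] [-1.3 -0.9  0.8  0.5 -1.  -2.   2.1  1.9]
[[ 0.3929 -0.9196 -0.0001]
 [-0.9196 -0.3929  0.0001]
 [-0.0001  0.     -1.    ]] [ 0.2848 -0.6667  0.2312]
cam in tool [ 0.     -0.0795 -0.1433] [[ 1.      0.0004  0.0001]
 [ 0.0004 -0.9498 -0.3128]
 [ 0.      0.3128 -0.9498]]
```

```bash
cat > plan.py <<'E'
from h import *; from cell import r
def Rdown(az): # tool x at azimuth az, z down
    x=np.array([np.cos(az),np.sin(az),0]);z=np.array([0,0,-1.]);return np.c_[x,np.cross(z,x),z]
def plan(pos,Rt,n,claw,start=None):
    s=r.state(); p=np.array(s["tool_pos"]) if start is None else np.array(start[0]); R0=R.from_rotvec(s["tool_rot"]) if start is None else R.from_matrix(start[1])
    rv=(R0.inv()*R.from_matrix(Rt)).as_rotvec(); dp=(np.array(pos)-p)/n
    rows=[];C=R0
    for k in range(n):
        d=C.inv().apply(dp)*1000
        rows.append([[float(x) for x in np.round(np.degrees(rv)/n,1)],[float(x) for x in np.round(d,0 if n>1 else 1)],claw])
        C=C*R.from_rotvec(rv/n)
    print("dist mm",np.linalg.norm(dp)*n*1000,"rot",np.degrees(rv)); print(str(rows).replace(" ",""))
def st():
    s=r.state();print("t",s["time"],"pos",s["tool_pos"],"F",s["wrist_force"],"w",s["width"],"z",R.from_rotvec(s["tool_rot"]).as_matrix()[:,2],"az",np.degrees(np.arctan2(*R.from_rotvec(s["tool_rot"]).as_matrix()[[1,0],0])),"q",s["joints"])
    return s
E
python3 -c "
from plan import *
st(); plan([.4285,-.372,.20],Rdown(.0585),8,85)"
```

```text
t 4.65 pos [ 0.2848 -0.6667  0.2313] F [-0.068   0.5226  0.0104] w 1.0018099295565597 z [-0.0001 -0.     -1.    ] az -66.86390359283467 q [ 1.0903  0.5993 -0.0025  1.5994  0.0018  0.9429 -0.0798]
dist mm 329.35467474418476 rot [  0.0036   0.0018 -70.2157]
[[[0.0,0.0,-8.8],[-27.0,-31.0,4.0],85],[[0.0,0.0,-8.8],[-22.0,-35.0,4.0],85],[[0.0,0.0,-8.8],[-16.0,-38.0,4.0],85],[[0.0,0.0,-8.8],[-10.0,-40.0,4.0],85],[[0.0,0.0,-8.8],[-4.0,-41.0,4.0],85],[[0.0,0.0,-8.8],[2.0,-41.0,4.0],85],[[0.0,0.0,-8.8],[8.0,-40.0,4.0],85],[[0.0,0.0,-8.8],[14.0,-38.0,4.0],85]]
```

Request:
{"name": "carry_out", "arguments": {"rows": [[[0, 0, -8.8], [-27, -31, 4], 85], [[0, 0, -8.8], [-22, -35, 4], 85], [[0, 0, -8.8], [-16, -38, 4], 85], [[0, 0, -8.8], [-10, -40, 4], 85], [[0, 0, -8.8], [-4, -41, 4], 85], [[0, 0, -8.8], [2, -41, 4], 85], [[0, 0, -8.8], [8, -40, 4], 85], [[0, 0, -8.8], [14, -38, 4], 85]]}}

```text
time: 5.65
tool_pos: [0.4263, -0.3646, 0.1986]
tool_rot: [3.133, 0.149, 0.002]
wrist_force: [0.4, -0.7, 0.5]
width: 0.992
```

```bash
cat > jar.py <<'E'
from plan import *
s=st()
c=r.camera("wrist");cv2.imwrite("pics/wjar.png",c["image"][:,:,::-1])
for d in r.tip_of("jar_center","wrist")[:2]: print(d["position"],d["confidence"],atz(c,d["position"],.0375))
th=np.linspace(0,2*np.pi,40)
def cyl(x,y,rad,h): return np.vstack([np.c_[x+rad*np.cos(th),y+rad*np.sin(th),np.full(40,z)] for z in(0,h)])
m=r.masks_of("jar_center","wrist")
if m:
    k=np.argwhere(m[0]["region"]);bb=np.r_[k.min(0),k.max(0)+1]-.5;print(bb,m[0]["confidence"])
    def res(u):
        q=proj(c,cyl(*u,.025,.075));return np.r_[q.min(0),q.max(0)]-bb
    o=least_squares(res,(.4285,-.372),loss="soft_l1");print(o.x,o.fun)
E
python3 jar.py
```

```text
t 5.65 pos [ 0.4263 -0.3646  0.1986] F [ 0.3735 -0.7089  0.5458] w 0.9924259048639806 z [ 0.0013 -0.005  -1.    ] az 5.4344783242148855 q [ 0.8653  0.4649 -0.3652  1.9982  0.2516  0.7174  0.4401]
```

View pics/wjar.png

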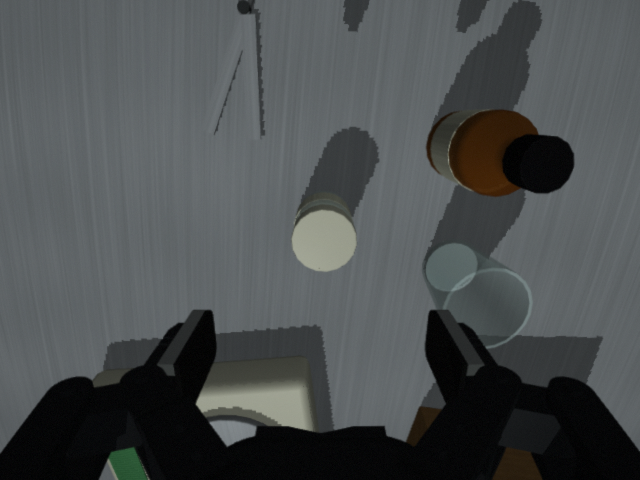

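Run:
```python
from plan import *
c=r.camera("wrist"); s=st()
im=c["image"].astype(int);m=((im.min(2)>165)).astype(np.uint8)
m[:180]=0;m[300:]=0
n,l,stt,ce=cv2.connectedComponentsWithStats(m)
i=1+np.argmax(stt[1:,4]);print(stt[i],ce[i])
cn,_=cv2.findContours((l==i).astype(np.uint8),cv2.RETR_EXTERNAL,cv2.CHAIN_APPROX_NONE)
cn=cn[0].reshape(-1,2);W=np.array([atz(c,p[::-1],.075) for p in cn])
A=np.c_[2*W[:,:2],np.ones(len(W))];x=np.linalg.lstsq(A,(W[:,:2]**2).sum(1),rcond=None)[0];print("centre",x[:2],"rad",np.sqrt(x[2]+x[0]**2+x[1]**2))
P=x[:2]
plan([P[0],P[1],.12],Rdown(.0585),2,85)
plan([P[0],P[1],.033],Rdown(.0585),4,85)
```

```text
t 5.85 pos [ 0.4261 -0.3655  0.1986] F [ 0.9072 -0.3507  0.1264] w 0.9940149595002932 z [ 0.0009 -0.0048 -1.    ] az 5.158140164698925 q [ 0.8656  0.4652 -0.3636  1.9971  0.2506  0.7183  0.4379]Traceback (most recent call last):
  File "<stdin>", line 6, in <module>
    return _wrapfunc(a, 'argmax', axis=axis, out=out, **kwds)
    return bound(*args, **kwds)
ValueError: attempt to get argmax of an empty sequence
```

```bash
cat > cap.py <<'E'
from plan import *
def cap(c,seed,z,show=True):
    im=c["image"].astype(int)
    ref=np.median(im[seed[0]-6:seed[0]+7,seed[1]-6:seed[1]+7].reshape(-1,3),axis=0)
    m=(np.abs(im-ref).max(2)<22).astype(np.uint8)
    n,l=cv2.connectedComponents(m,connectivity=4);i=l[tuple(seed)]
    b=(l==i).astype(np.uint8);b=cv2.morphologyEx(b,cv2.MORPH_OPEN,np.ones((9,9)))
    cn,_=cv2.findContours(b,cv2.RETR_EXTERNAL,cv2.CHAIN_APPROX_NONE)
    cn=max(cn,key=len).reshape(-1,2);W=np.array([atz(c,p[::-1],z) for p in cn])
    A=np.c_[2*W[:,:2],np.ones(len(W))];x=np.linalg.lstsq(A,(W[:,:2]**2).sum(1),rcond=None)[0]
    print("ref",ref,"bbox",cn.min(0),cn.max(0),"centre",x[:2],"rad",np.sqrt(x[2]+x[0]**2+x[1]**2))
    return x[:2]
E
python3 - <<'E'
from cap import *
c=r.camera("wrist");P=cap(c,(240,324),.075);st()
plan([P[0],P[1],.034],Rdown(.0585),5,85)
E
```

```text
ref [155. 158. 143.] bbox [293 210] [355 269] centre [ 0.4289 -0.3736] rad 0.023731465990059007
t 5.9 pos [ 0.4255 -0.3664  0.1986] F [-0.0996 -0.2318  0.0344] w 0.9933992217795011 z [ 0.0006 -0.0051 -1.    ] az 5.044622961969615 q [ 0.8665  0.4654 -0.3625  1.9968  0.2506  0.7183  0.4378]
dist mm 164.75609828471323 rot [ 0.2967 -0.0146  1.6928]
[[[0.1,-0.0,0.3],[1.0,1.0,33.0],85],[[0.1,-0.0,0.3],[1.0,1.0,33.0],85],[[0.1,-0.0,0.3],[1.0,1.0,33.0],85],[[0.1,-0.0,0.3],[1.0,1.0,33.0],85],[[0.1,-0.0,0.3],[1.0,1.0,33.0],85]]
```

Request:
{"name": "carry_out", "arguments": {"rows": [[[0.3, 0, 1.7], [2, 3, 34], 85], [[0, 0, 0], [1, 3, 34], 85], [[0, 0, 0], [0, 1, 34], 85], [[0, 0, 0], [0, 0, 34], 85], [[0, 0, 0], [0, 0, 30], 85], [[0, 0, 0], [0, 0, 0], 85]]}}

```text
time: 6.65
tool_pos: [0.426, -0.3853, 0.029]
tool_rot: [3.133, 0.057, 0.002]
wrist_force: [-1.0, -0.9, 1.2]
width: 0.997
```

Run:
```python
from cap import *
s=st();c=r.camera("wrist");cv2.imwrite("pics/wjar2.png",c["image"][:,:,::-1])
plan([.4289,-.3736,.030],Rdown(.0585),1,85)
```

```text
t 6.65 pos [ 0.426  -0.3853  0.029 ] F [-1.041  -0.9182  1.1581] w 0.9969507913931905 z [ 0.0012 -0.0082 -1.    ] az 2.0884995140430838 q [ 0.7702  0.7182 -0.2031  2.082   0.3917  0.3718  0.2863]
dist mm 12.41982954358202 rot [ 0.5384 -0.1257 -1.2666]
[[[0.5,-0.1,-1.3],[2.7,-12.1,0.1],85]]
```

View pics/wjar2.png

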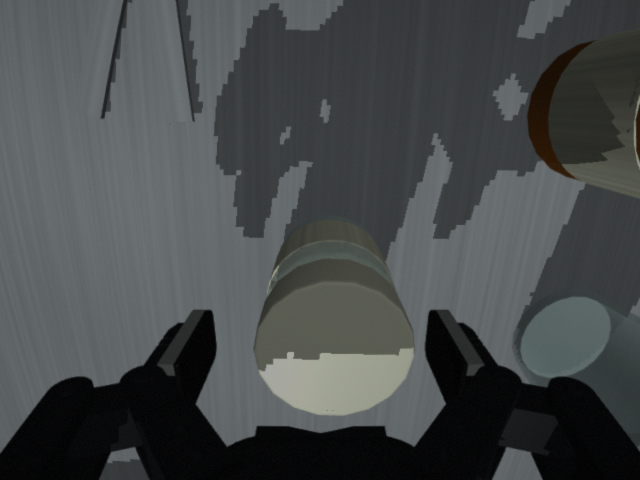

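Request:
{"name": "carry_out", "arguments": {"rows": [[[0.5, 0, 1.0], [2, -11, 0], 85], [[0, 0, 0], [0, 0, 0], 85], [[0, 0, 0], [0, 0, 0], 85]]}}

```text
time: 7.08
tool_pos: [0.4293, -0.3757, 0.0334]
tool_rot: [3.138, 0.025, 0.009]
wrist_force: [0.4, -0.3, 0.0]
width: 0.994
```

Run:
```python
from cap import *
s=st();c=r.camera("wrist");cv2.imwrite("pics/wjar3.png",c["image"][:,:,::-1])
plan([.4289,-.3736,.030],Rdown(.0585),1,85)
```

```text
t 7.075 pos [ 0.4293 -0.3757  0.0334] F [ 0.4306 -0.3468  0.025 ] w 0.9943954704078511 z [ 0.0059 -0.0031 -1.    ] az 0.8959558279168739 q [ 0.7602  0.7086 -0.207   2.0898  0.3756  0.3709  0.2664]
dist mm 4.046169745842654 rot [ 0.1886 -0.3386 -2.4548]
[[[0.2,-0.3,-2.5],[-0.4,-2.1,3.4],85]]
```

View pics/wjar3.png

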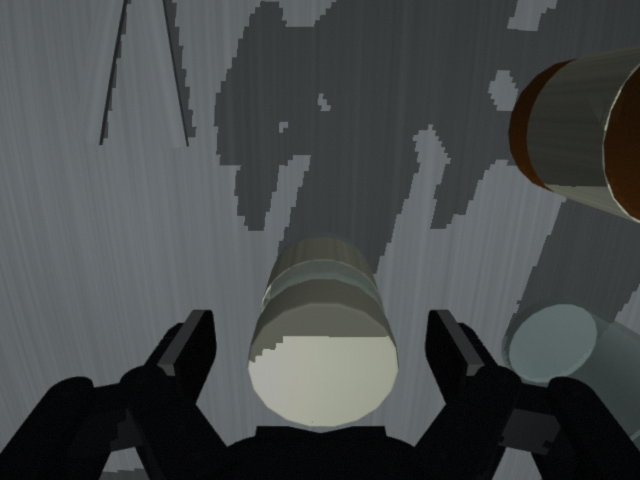

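Request:
{"name": "carry_out", "arguments": {"rows": [[[0.2, -0.3, -2.4], [0, -2, 3], 85], [[0, 0, 0], [0, 0, 0], 60], [[0, 0, 0], [0, 0, 0], 45], [[0, 0, 0], [0, 0, 0], 40], [[0, 0, 0], [0, 0, 0], 40], [[0, 0, 0], [0, 0, 0], 40]], "force": 35}}

```text
time: 7.88
tool_pos: [0.4296, -0.3739, 0.0309]
tool_rot: [3.14, 0.095, 0.002]
wrist_force: [0.8, 0.3, 1.6]
width: 0.575
```

Run:
```python
from cap import *
s=st();c=r.camera("wrist");cv2.imwrite("pics/wjar4.png",c["image"][:,:,::-1])
```

```text
t 7.875 pos [ 0.4296 -0.3739  0.0309] F [0.801  0.2858 1.5712] w 0.575178264425556 z [ 0.001  -0.0003 -1.    ] az 3.4744220123715435 q [ 0.7632  0.7141 -0.2166  2.0882  0.3922  0.3761  0.292 ]
```

View pics/wjar4.png

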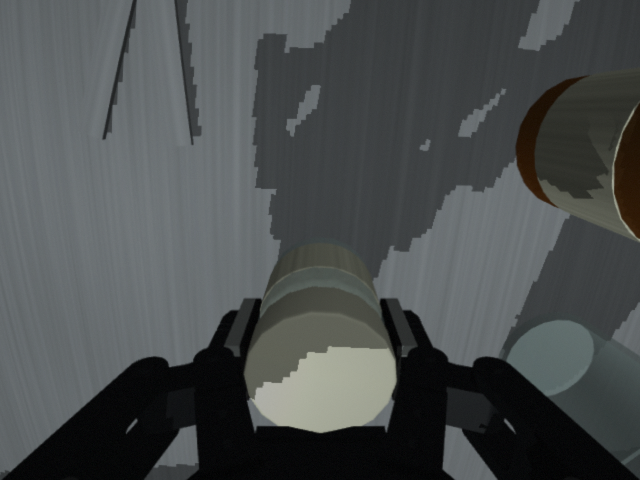

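Request:
{"name": "carry_out", "arguments": {"rows": [[[0, 0, 0], [0, 0, -30], 40], [[0, 0, 0], [0, 0, -45], 40], [[0, 0, 0], [0, 0, -45], 40], [[0, 0, 0], [0, 0, -45], 40], [[0, 0, 0], [4, -15, -25], 40], [[0, 0, 0], [12, -40, 0], 40], [[0, 0, 0], [14, -45, 0], 40], [[0, 0, 0], [14, -45, 0], 40], [[0, 0, 0], [14, -45, 0], 40], [[0, 0, 0], [14, -45, 0], 40], [[0, 0, 0], [14, -45, 0], 40], [[0, 0, 0], [14, -45, 0], 40], [[0, 0, 0], [14, -45, 0], 40], [[0, 0, 0], [12, -40, 0], 40], [[0, 0, 0], [8, -25, 0], 40], [[0, 0, 0], [3, -14, 0], 40], [[0, 0, 0], [0, 0, 0], 40], [[0, 0, 0], [0, 0, 0], 40]]}}

```text
time: 10.18
tool_pos: [0.539, 0.0931, 0.2223]
tool_rot: [-3.139, -0.085, 0.012]
wrist_force: [0.3, -0.2, -2.2]
width: 0.576
```

Run:
```python
from cap import *
s=st()
for n in ("wrist","top"):
    c=r.camera(n);cv2.imwrite(f"pics/h_{n}.png",c["image"][:,:,::-1])
    for d in r.tip_of("holder",n)[:2]: print(n,d["position"],d["confidence"],atz(c,d["position"],.012))
import pickle;pickle.dump(c,open("h_top.pkl","wb"))
```

```text
t 10.175 pos [0.539  0.0931 0.2223] F [ 0.2948 -0.2417 -2.1983] w 0.5759338679099558 z [-0.0078  0.0008 -1.    ] az 3.096380188413609 q [ 0.0436  0.4314 -0.4364  1.9936  0.2501  0.7757 -0.4848]
wrist [211.4, 323.7] 0.65 [0.5402 0.0868 0.012 ]
```

View pics/h_wrist.png

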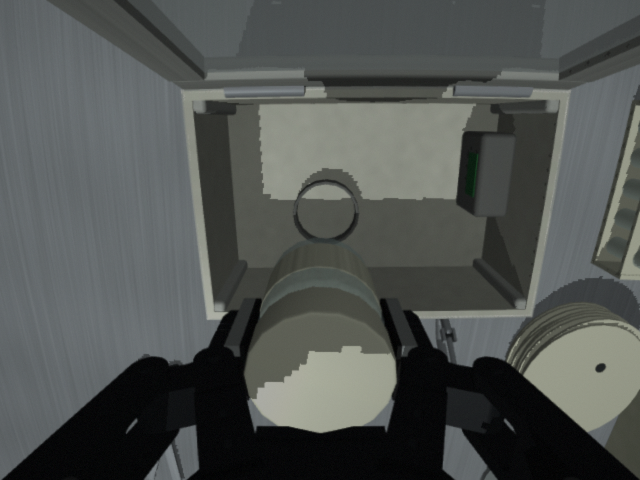

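View pics/h_top.png

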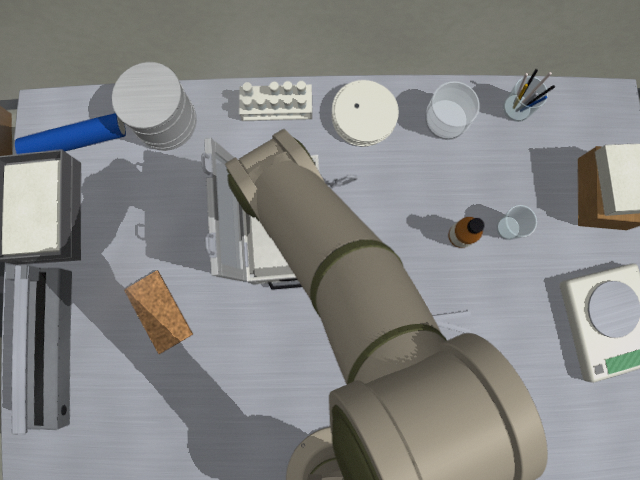

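```bash
cat > ring.py <<'E'
from ov import *
th=np.linspace(0,2*np.pi,73)
def circ(c,x,y,z,rad): return proj(c,np.c_[x+rad*np.cos(th),y+rad*np.sin(th),np.full(73,z)])
def dr(fn,c,box,k,items):
    r0,r1,c0,c1=box;im=cv2.resize(c["image"][r0:r1,c0:c1,::-1],None,fx=k,fy=k,interpolation=cv2.INTER_CUBIC)
    im=np.clip(im.astype(float)*1.5,0,255).astype(np.uint8)
    for q,col in items:
        q=((q-[r0,c0]+.5)*k-.5).round().astype(int)[:,::-1]; cv2.polylines(im,[q.reshape(-1,1,2)],False,col,1)
    cv2.imwrite(fn,im)
E
python3 - <<'E'
from ring import *; from plan import st
import pickle
c=r.camera("wrist");s=st();pickle.dump((c,s),open("hw.pkl","wb"))
x,y=.5402,.0868
p=s["tool_pos"]
dr("pics/ringz.png",c,(160,260,270,390),6,[(circ(c,x,y,.026,.031),(0,0,255)),(circ(c,x,y,.026,.028),(0,255,0)),(circ(c,x,y,.012,.028),(255,0,0))])
jx,jy=p[0],p[1]
dr("pics/capz.png",c,(230,450,220,420),3,[(circ(c,jx,jy,p[2]+.0441,.025),(0,0,255)),(circ(c,jx,jy,p[2]-.0309,.025),(0,255,0))])
E
```

```text
t 10.425 pos [0.5393 0.0936 0.2225] F [-0.2018  0.5857 -2.1287] w 0.5754888824109693 z [-0.0071  0.0014 -1.    ] az 3.089153586595716 q [ 0.0436  0.4313 -0.437   1.993   0.25    0.7756 -0.4853]
```

View pics/ringz.png

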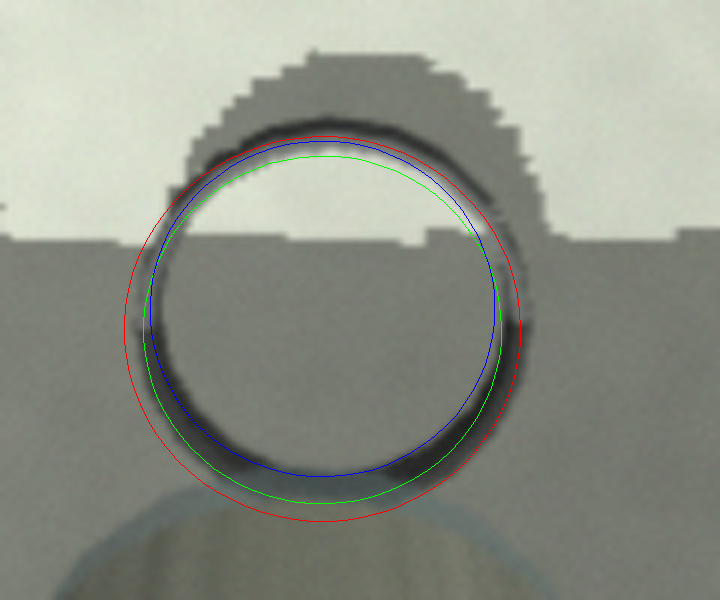

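View pics/capz.png

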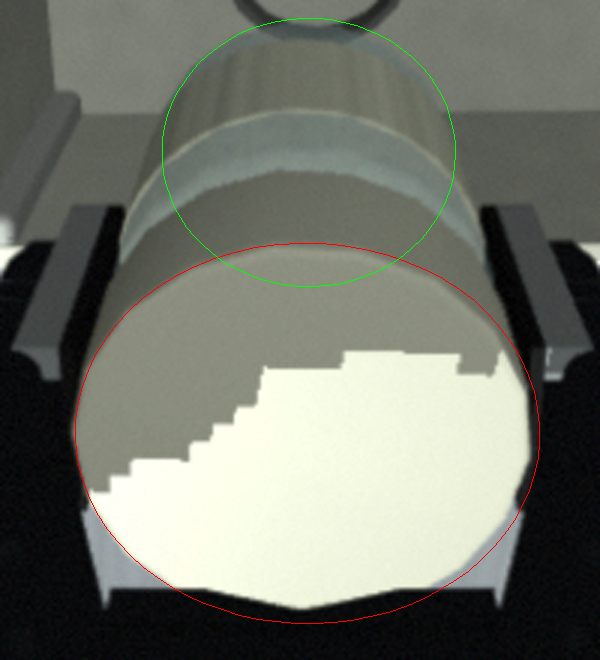

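```bash
python3 -c "
from plan import *
plan([.5424,.0882,.14],Rdown(.0585),2,40)"
```

```text
dist mm 82.77522051326838 rot [-0.1027  0.3997 -0.263 ]
[[[-0.1,0.2,-0.1],[2.0,3.0,41.0],40],[[-0.1,0.2,-0.1],[2.0,3.0,41.0],40]]
```

Request:
{"name": "carry_out", "arguments": {"rows": [[[-0.1, 0.4, -0.3], [2, 4, 15], 40], [[0, 0, 0], [1, 1, 25], 40], [[0, 0, 0], [0, 0, 25], 40], [[0, 0, 0], [0, 0, 15], 40], [[0, 0, 0], [0, 0, 0], 40], [[0, 0, 0], [0, 0, 0], 40]]}}

```text
time: 11.18
tool_pos: [0.544, 0.0865, 0.142]
tool_rot: [3.14, 0.088, 0.005]
wrist_force: [-0.4, -0.2, -1.9]
width: 0.575
```

Run:
```python
from ring import *; from plan import st
import pickle
c=r.camera("wrist");s=st();pickle.dump((c,s),open("hw2.pkl","wb"))
x,y=.5424,.0891
p=s["tool_pos"]
jx,jy=p[0],p[1]+.0008
dr("pics/ring2.png",c,(80,450,190,450),2.2,[(circ(c,x,y,.026,.031),(0,0,255)),(circ(c,x,y,.026,.028),(0,255,0)),(circ(c,x,y,.012,.028),(255,0,0)),(circ(c,jx,jy,p[2]+.0441,.025),(0,0,255)),(circ(c,jx,jy,p[2]-.0309,.025),(0,255,0))])
```

```text
t 11.225 pos [0.5441 0.0865 0.1421] F [ 0.6583 -0.2503 -1.7804] w 0.5761112418470721 z [ 0.0038 -0.     -1.    ] az 3.1908357207538143 q [ 0.0015  0.5364 -0.3741  2.0668  0.3429  0.5932 -0.5554]
```

View pics/ring2.png

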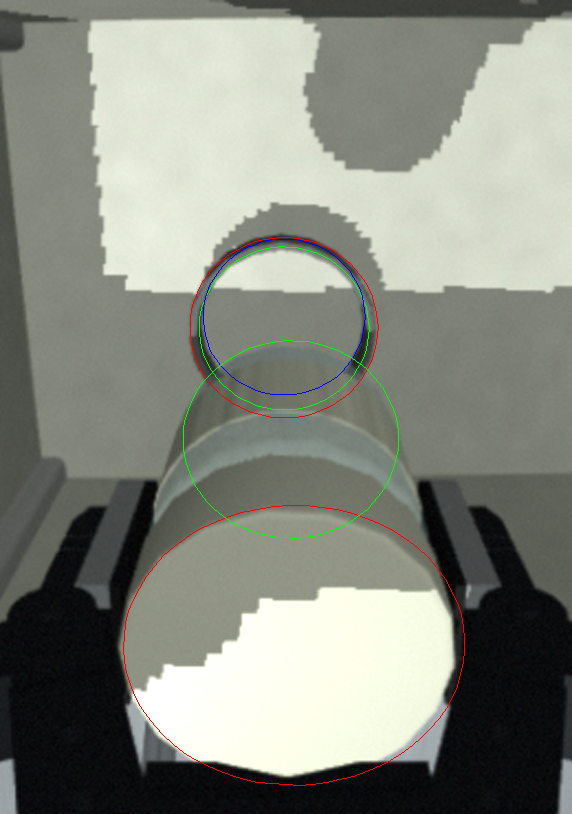

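Request:
{"name": "carry_out", "arguments": {"rows": [[[0, -0.2, -0.2], [-1, -1.7, 15], 40], [[0, 0, 0], [0, 0, 20], 40], [[0, 0, 0], [0, 0, 20], 40], [[0, 0, 0], [0, 0, 15], 40], [[0, 0, 0], [0, 0, 5], 40], [[0, 0, 0], [0, 0, 0], 40]]}}

```text
time: 11.98
tool_pos: [0.5443, 0.0891, 0.0647]
tool_rot: [-3.139, -0.094, -0.005]
wrist_force: [-1.2, 0.0, -1.8]
width: 0.576
```

Run:
```python
from ring import *; from plan import st
c=r.camera("wrist");s=st()
x,y=.5424,.0891
p=s["tool_pos"]
jx,jy=p[0]-.0006,p[1]+.001
dr("pics/ring3.png",c,(150,450,170,470),2.2,[(circ(c,x,y,.026,.031),(0,0,255)),(circ(c,x,y,.026,.028),(0,255,0)),(circ(c,jx,jy,p[2]+.0441,.0245),(0,0,255)),(circ(c,jx,jy,p[2]-.0309,.025),(0,255,0))])
```

```text
t 12.025 pos [0.5444 0.0891 0.0649] F [ 0.4418 -0.4307 -1.538 ] w 0.5781332124214009 z [ 0.0038  0.0009 -1.    ] az 3.4319103484738007 q [-0.0679  0.651  -0.2875  2.1153  0.4294  0.426  -0.6333]
```

View pics/ring3.png

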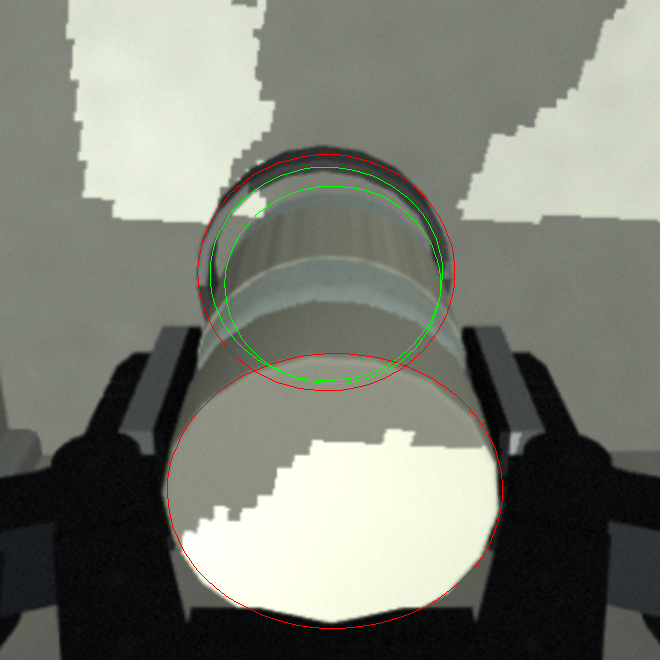

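Request:
{"name": "carry_out", "arguments": {"rows": [[[0, -0.2, 0], [-1.4, -0.6, 0], 40], [[0, 0, 0], [0, 0, 3], 40], [[0, 0, 0], [0, 0, 5], 40], [[0, 0, 0], [0, 0, 5], 40], [[0, 0, 0], [0, 0, 3], 40], [[0, 0, 0], [0, 0, 0], 40]]}}

```text
time: 12.78
tool_pos: [0.5437, 0.0897, 0.0491]
tool_rot: [-3.139, -0.093, -0.004]
wrist_force: [0.5, 0.5, -1.1]
width: 0.577
```

Run:
```python
from ring import *; from plan import st
c=r.camera("wrist");s=st()
x,y=.5424,.0895
p=s["tool_pos"]
jx,jy=p[0]-.0006,p[1]+.001
dr("pics/ring4.png",c,(150,450,170,470),2.2,[(circ(c,x,y,.026,.031),(0,0,255))])
```

```text
t 12.825 pos [0.5438 0.0897 0.0492] F [-0.3115  0.235  -1.3911] w 0.5747355728916728 z [ 0.0025  0.0013 -1.    ] az 3.403579560642292 q [-0.0837  0.6756 -0.2668  2.1231  0.4444  0.3924 -0.6484]
```

View pics/ring4.png

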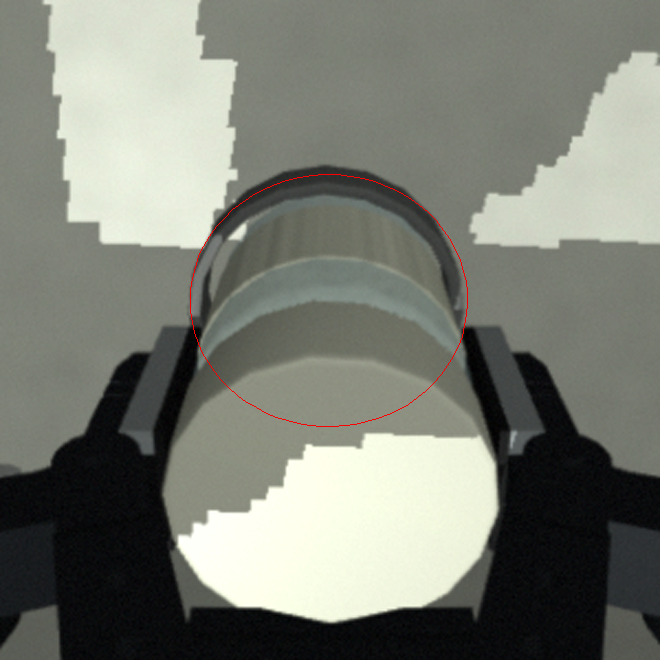

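Request:
{"name": "carry_out", "arguments": {"rows": [[[0, 0, 0], [-0.8, -0.5, 2], 40], [[0, 0, 0], [0, 0, 3], 40], [[0, 0, 0], [0, 0, 2], 40], [[0, 0, 0], [0, 0, 1], 40]]}}

```text
time: 13.32
tool_pos: [0.5432, 0.0903, 0.0428]
tool_rot: [-3.14, -0.093, -0.007]
wrist_force: [-3.9, -1.4, 21.9]
width: 0.576
```

```bash
python3 -c "
from plan import *
st()"
```

```text
t 13.325 pos [0.5432 0.0903 0.0428] F [-3.9193 -1.3975 21.9474] w 0.5764254943469156 z [ 0.0042  0.0005 -1.    ] az 3.39927835671548 q [-0.094   0.6849 -0.2547  2.1282  0.4522  0.3751 -0.6575]
```

Request:
{"name": "carry_out", "arguments": {"rows": [[[0, 0, 0], [0, 0, -0.6], 40], [[0, 0, 0], [0, 0, 0], 52], [[0, 0, 0], [0, 0, 0], 70], [[0, 0, 0], [0, 0, 0], 85], [[0, 0, 0], [0, 0, 0], 85], [[0, 0, 0], [0, 0, 0], 85]]}}

```text
time: 14.08
tool_pos: [0.5435, 0.0904, 0.0435]
tool_rot: [-3.14, -0.093, -0.008]
wrist_force: [-0.5, 0.5, -0.2]
width: 0.993
```

Run:
```python
from ring import *; from plan import st
c=r.camera("wrist");s=st()
cv2.imwrite("pics/rel.png",c["image"][:,:,::-1])
```

```text
t 14.125 pos [0.5435 0.0904 0.0434] F [-0.1387 -0.3572 -0.4244] w 0.9945093604290203 z [ 0.0048  0.0008 -1.    ] az 3.4033823058400565 q [-0.0936  0.6839 -0.2553  2.1277  0.4518  0.3758 -0.6571]
```

View pics/rel.png

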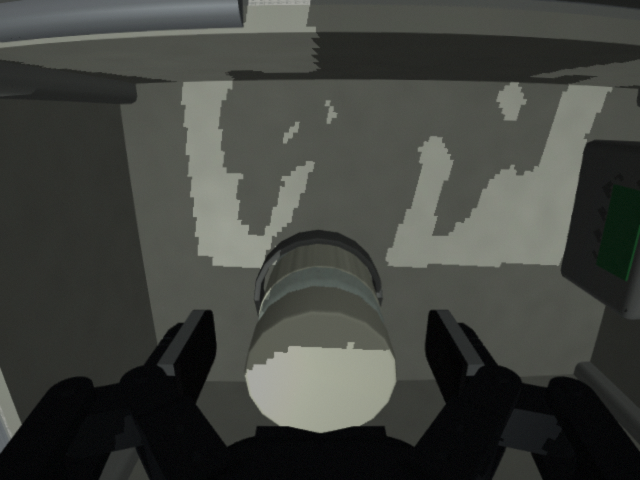

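Request:
{"name": "carry_out", "arguments": {"rows": [[[0, 0, 0], [0, 0, -20], 85], [[0, 0, 0], [0, 0, -40], 85], [[0, 0, 0], [0, 0, -50], 85], [[0, 0, 0], [0, 0, -50], 40], [[0, 0, 0], [0, 0, -50], 20], [[0, 0, 0], [0, 0, -50], 0], [[0, 0, 0], [0, 0, -40], 0], [[0, 0, 0], [0, 0, 0], 0]]}}

```text
time: 15.12
tool_pos: [0.5414, 0.0903, 0.3527]
tool_rot: [-3.14, -0.095, -0.005]
wrist_force: [0.1, -0.3, 0.2]
width: 0.004
```

```bash
cat > case2.py <<'E'
from ring import *
V=np.load("v.npy").copy(); V[:3]=[.5765,.1118,.0595]
E
python3 - <<'E'
from case2 import *; from plan import *
s=st()
for n in ("wrist","side"):
    c=r.camera(n)
    if n=="wrist": dr("pics/up.png",c,(0,480,0,640),1.2,[(proj(c,cw(V[:3],[p,q])),col) for p,q,col in lines(V)])
    else: draw(c,V,(130,330,150,430),2.8,"pics/up_side.png")
plan([*cw(V[:3],[0,.19,0])[0][:2],.335],Rdown(.0595),6,0)
E
```

```text
t 15.125 pos [0.5414 0.0903 0.3527] F [ 0.1089 -0.2941  0.1953] w 0.003908190128244676 z [ 0.0029  0.0002 -1.    ] az 3.447751272069168 q [ 0.1115  0.2964 -0.4957  1.8327  0.1619  1.0494 -0.3864]
dist mm 213.819186707428 rot [0.0412 0.1225 0.0433]
[[[0.0,0.0,0.0],[6.0,-35.0,2.0],0],[[0.0,0.0,0.0],[6.0,-35.0,2.0],0],[[0.0,0.0,0.0],[6.0,-35.0,2.0],0],[[0.0,0.0,0.0],[6.0,-35.0,2.0],0],[[0.0,0.0,0.0],[6.0,-35.0,2.0],0],[[0.0,0.0,0.0],[6.0,-35.0,2.0],0]]
```

View pics/up.png

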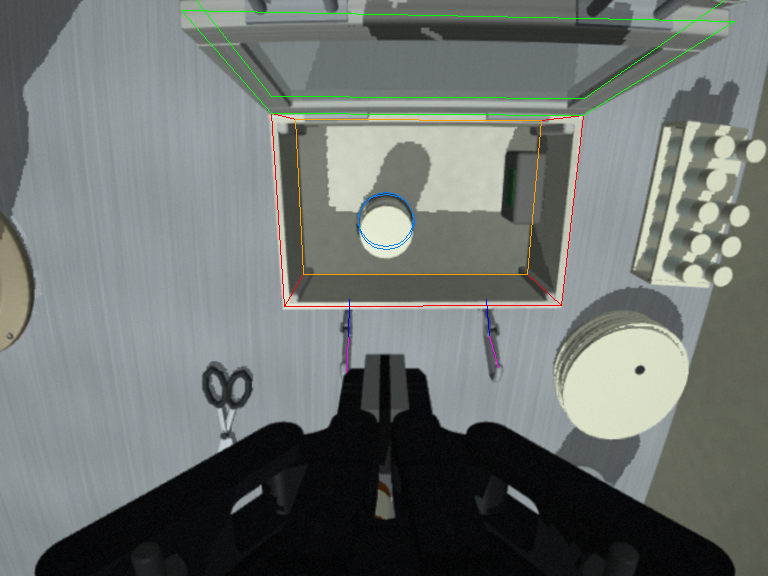

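View pics/up_side.png

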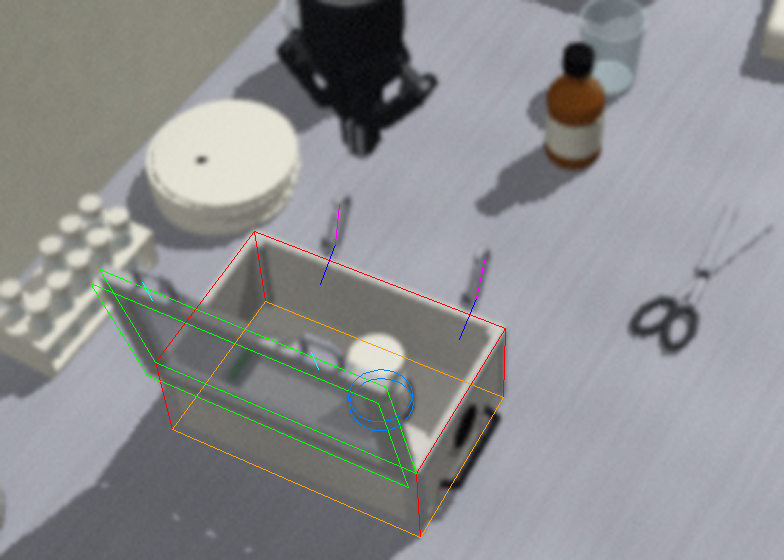

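Request:
{"name": "carry_out", "arguments": {"rows": [[[0, 0, 0], [6, -35, 2], 0], [[0, 0, 0], [6, -35, 2], 0], [[0, 0, 0], [6, -35, 2], 0], [[0, 0, 0], [6, -35, 2], 0], [[0, 0, 0], [6, -35, 2], 0], [[0, 0, 0], [6, -25, 2], 0], [[0, 0, 0], [0, -10, 0], 0], [[0, 0, 0], [0, 0, 0], 0]]}}

```text
time: 16.23
tool_pos: [0.5598, 0.303, 0.3214]
tool_rot: [3.13, 0.092, -0.036]
wrist_force: [0.0, -0.2, -0.9]
width: -0.003
```

```bash
cat > cf.py <<'E'
from case2 import *; from plan import *
def cf(): # TCP in case frame
    s=st();p=s["tool_pos"];d=np.array([p[0]-V[0],p[1]-V[1]]);co,si=np.cos(V[2]),np.sin(V[2])
    print("case frame TCP mm",np.round([1000*(co*d[0]+si*d[1]),1000*(-si*d[0]+co*d[1]),1000*p[2]],1),"|F|",np.linalg.norm(s["wrist_force"]))
E
python3 - <<'E'
from cf import *
cf()
for n in ("wrist","side"):
    c=r.camera(n)
    if n=="wrist": dr("pics/bh.png",c,(0,480,0,640),1.2,[(proj(c,cw(V[:3],[p,q])),col) for p,q,col in lines(V)])
    else: draw(c,V,(130,330,150,430),2.8,"pics/bh_side.png",False)
E
```

```text
t 16.225 pos [0.5598 0.303  0.3214] F [ 0.0479 -0.2356 -0.8598] w -0.0029371801528145845 z [-0.0225 -0.0112 -0.9997] az 3.3450231968604305 q [-0.2417  0.4606 -0.511   1.6686  0.2393  1.1011 -0.7639]
case frame TCP mm [ -5.3 191.9 321.4] |F| 0.8927686083371156
```

View pics/bh.png

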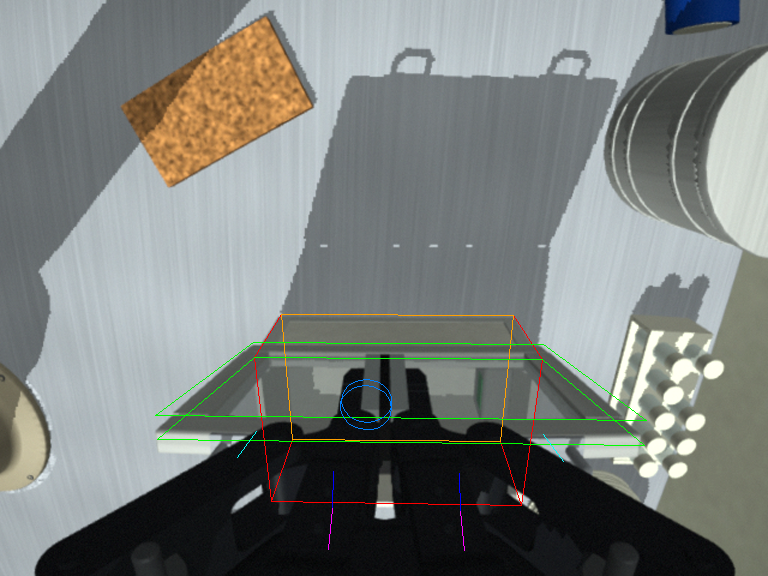

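View pics/bh_side.png

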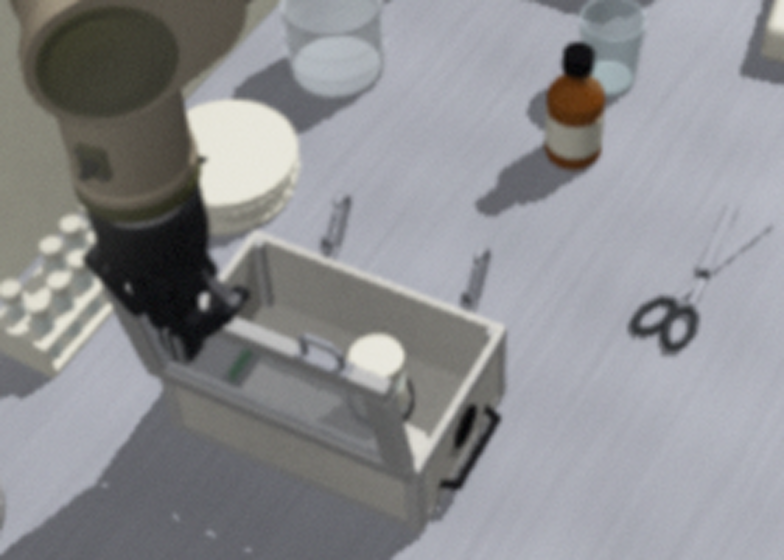

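Run:
```python
from cf import *
plan([*cw(V[:3],[0,.185,0])[0][:2],.242],Rdown(.0595),3,0)
A=np.r_[1.75,np.arange(1.6,-.01,-.16)]
prev=None
for a in A:
    l=.15+.014*(1-a/1.78)
    p=lidp(a,0,l,.014);t=np.array([p[1]+.011,p[2]])*1000
    print(round(a,2),t.round(1),None if prev is None else (-(t-prev)).round(0)); prev=t
```

```text
dist mm 80.249294039508 rot [ 0.5821  1.281  -0.1547]
[[[0.2,0.4,-0.1],[2.0,2.0,27.0],0],[[0.2,0.4,-0.1],[2.0,2.0,27.0],0],[[0.2,0.4,-0.1],[2.0,2.0,27.0],0]]
1.75 [136.6 250.3] None
1.6 [114.4 255.9] [22. -6.]
1.44 [ 90.  258.2] [24. -2.]
1.28 [ 65.3 256.5] [25.  2.]
1.12 [ 41.  250.8] [24.  6.]
0.96 [ 17.7 241.2] [23. 10.]
0.8 [ -3.8 227.9] [22. 13.]
0.64 [-23.1 211.2] [19. 17.]
0.48 [-39.7 191.4] [17. 20.]
0.32 [-52.9 169.1] [13. 22.]
0.16 [-62.4 144.7] [10. 24.]
0.0 [-68. 119.] [ 6. 26.]
```

Request:
{"name": "carry_out", "arguments": {"rows": [[[0.5, 1.2, -0.1], [3, 2, 20], 0], [[0, 0, 0], [2, 2, 27], 0], [[0, 0, 0], [0, 2, 25], 0], [[0, 0, 0], [0, 15, 6], 0], [[0, 0, 0], [0, 15, 0], 0], [[0, 0, 0], [0, 5, 0], 0], [[0, 0, 0], [0, 0, 0], 0]]}}

```text
time: 17.2
tool_pos: [0.5702, 0.2505, 0.2462]
tool_rot: [3.138, 0.077, 0.009]
wrist_force: [0.6, 0.2, -0.7]
width: 0.0
```

Run:
```python
from cf import *
cf()
```

```text
t 17.2 pos [0.5702 0.2505 0.2462] F [ 0.5891  0.2125 -0.7306] w 0.0004982785059065986 z [ 0.0057 -0.0027 -1.    ] az 2.7961228891826426 q [-0.178   0.4975 -0.4849  1.8098  0.2945  0.9023 -0.748 ]
case frame TCP mm [  2.  138.8 246.2] |F| 0.9623108637461388
```

Request:
{"name": "carry_out", "arguments": {"rows": [[[0, 0, -0.5], [0, 12, -2], 0], [[0, 0, 0], [0, 14, -4], 0], [[0, 0, 0], [0, 14, -4], 0], [[0, 0, 0], [0, 14, -2], 0], [[0, 0, 0], [0, 14, 0], 0]]}}

```text
time: 17.82
tool_pos: [0.5739, 0.1818, 0.2602]
tool_rot: [-3.139, -0.097, -0.011]
wrist_force: [0.0, 1.9, -1.5]
width: 0.001
```

Run:
```python
from cf import *
cf()
c=r.camera("side");draw(c,V,(130,330,150,430),2.8,"pics/lid1.png",False)
```

```text
t 17.825 pos [0.5739 0.1818 0.2602] F [ 0.0216  1.9327 -1.4962] w 0.0012737009821009847 z [ 0.0073  0.0013 -1.    ] az 3.5368458998340335 q [-0.0544  0.4571 -0.4977  1.8425  0.2748  0.9027 -0.6177]
case frame TCP mm [  1.6  70.  260.2] |F| 2.4442594276372773
```

View pics/lid1.png

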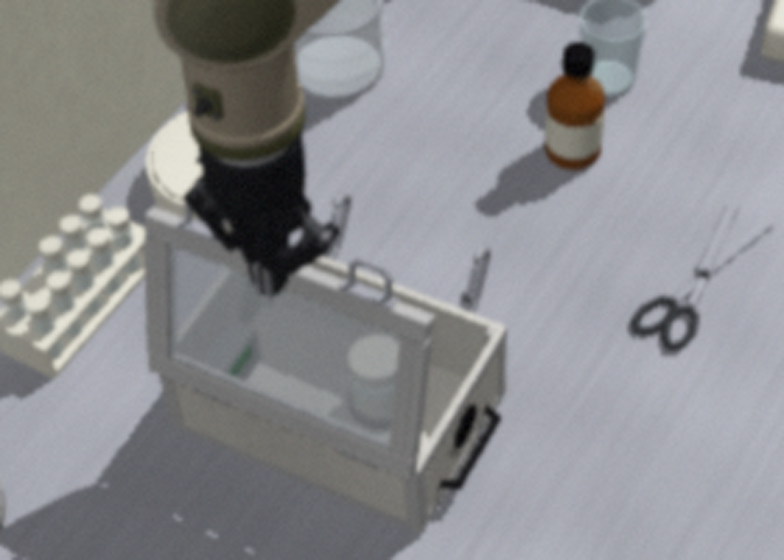

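Request:
{"name": "carry_out", "arguments": {"rows": [[[0, 0, 0], [0, 14, 3], 0], [[0, 0, 0], [0, 14, 5], 0], [[0, 0, 0], [0, 14, 6], 0], [[0, 0, 0], [0, 12, 6], 0], [[0, 0, 0], [0, 12, 7], 0], [[0, 0, 0], [0, 11, 9], 0]]}}

```text
time: 18.62
tool_pos: [0.5794, 0.0965, 0.2218]
tool_rot: [3.139, 0.093, 0.011]
wrist_force: [1.3, 1.7, 0.6]
width: 0.006
```

Run:
```python
from cf import *
cf()
```

```text
t 18.625 pos [0.5794 0.0965 0.2218] F [1.272  1.7237 0.5536] w 0.00617027140926873 z [ 0.0072 -0.0012 -1.    ] az 3.390245232193709 q [ 0.0702  0.48   -0.4761  1.9154  0.3018  0.8094 -0.5098]
case frame TCP mm [  2.  -15.4 221.8] |F| 2.212587105606198
```

Request:
{"name": "carry_out", "arguments": {"rows": [[[0, 0, 0], [0, 9, 9], 0], [[0, 0, 0], [0, 9, 10], 0], [[0, 0, 0], [0, 8, 10], 0], [[0, 0, 0], [0, 7, 11], 0], [[0, 0, 0], [0, 5, 11], 0], [[0, 0, 0], [0, 4, 12], 0]]}}

```text
time: 19.38
tool_pos: [0.5824, 0.0505, 0.1541]
tool_rot: [3.138, 0.092, 0.01]
wrist_force: [0.7, -0.6, 0.6]
width: -0.001
```

Run:
```python
from cf import *
cf()
```

```text
t 19.375 pos [0.5824 0.0505 0.1541] F [ 0.664  -0.6147  0.5559] w -0.0008021228579151341 z [ 0.0066 -0.0021 -1.    ] az 3.3579172986366523 q [ 0.1101  0.5591 -0.4296  1.9826  0.3701  0.6698 -0.4957]
case frame TCP mm [  2.3 -61.6 154.1] |F| 1.061999406080291
```

Request:
{"name": "carry_out", "arguments": {"rows": [[[0, 0, 0], [0, 1, 10], 0], [[0, 0, 0], [0, 1, 10], 0], [[0, 0, 0], [0, 1, 8], 0], [[0, 0, 0], [0, 0, 4], 0], [[0, 0, 0], [0, 0, 2], 0]]}}

```text
time: 20.0
tool_pos: [0.5827, 0.0468, 0.1191]
tool_rot: [3.136, 0.092, 0.01]
wrist_force: [-11.8, -3.0, 42.9]
width: -0.001
```

Run:
```python
from cf import *
cf()
c=r.camera("side");draw(c,V,(130,330,150,430),2.8,"pics/lid2.png",False)
```

```text
t 20.0 pos [0.5827 0.0468 0.1191] F [-11.8318  -3.0279  42.855 ] w -0.0006744325555952673 z [ 0.0063 -0.0042 -1.    ] az 3.362968176512447 q [ 0.09    0.6049 -0.3965  2.0081  0.4099  0.6002 -0.5262]
case frame TCP mm [  2.4 -65.2 119.1] |F| 44.56136552372464
```

View pics/lid2.png

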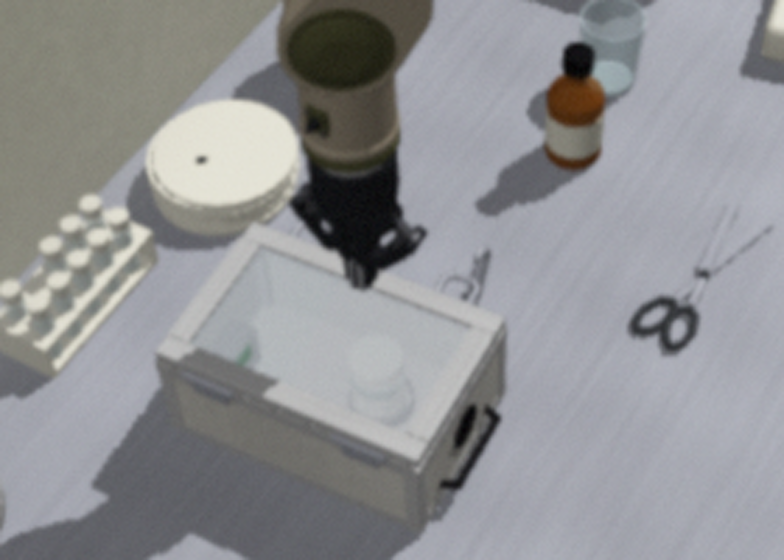

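Request:
{"name": "carry_out", "arguments": {"rows": [[[0, 0, 0], [0, 0, -1], 0], [[0, 0, 0], [0, 0, -10], 0], [[0, 0, 0], [0, 10, -40], 0], [[0, 0, 0], [0, 40, -40], 0], [[0, 0, 0], [0, 45, -40], 0], [[0, 0, 0], [0, 35, 0], 0], [[0, 0, 0], [0, 0, 0], 0]]}}

```text
time: 20.92
tool_pos: [0.5908, -0.084, 0.2582]
tool_rot: [3.136, 0.098, 0.015]
wrist_force: [0.5, 0.1, -0.4]
width: -0.0
```

Run:
```python
from cf import *
cf()
c=r.camera("wrist");W=V.copy();W[3]=0
cv2.imwrite("pics/hk.png",c["image"][:,:,::-1])
dr("pics/hko.png",c,(0,480,0,640),1.2,[(proj(c,cw(W[:3],[p,q])),col) for p,q,col in lines(W)])
for t in ["hook_near_back","hook_far_back","hook_near_pin","hook_far_pin","eye_near","eye_far"]:
    for d in r.tip_of(t,"wrist")[:2]: print(t,np.round(d["position"],1),round(d["confidence"],2), proj(c,model(W)[t])[0])
```

```text
t 20.925 pos [ 0.5908 -0.084   0.2582] F [ 0.4647  0.0556 -0.4001] w -0.00021092277554941378 z [ 0.0098 -0.0034 -0.9999] az 3.5939940241215886 q [ 0.3933  0.4513 -0.4965  1.8583  0.2758  0.8897 -0.172 ]
case frame TCP mm [   2.6 -196.3  258.2] |F| 0.6157217074542722
hook_near_back [169.3 228.2] 0.97 [164.1484 225.4202]
hook_far_back [174.9 405.5] 0.61 [157.2012 408.8675]
hook_near_pin [102.3 235.7] 0.96 [103.0451 235.4028]
hook_far_pin [106.9 396.4] 0.6 [103.4642 396.9945]
eye_near [115.1 213.7] 0.93 [115.0648 215.3029]
eye_far [113.9 417.5] 0.71 [115.5335 416.7959]
```

View pics/hk.png

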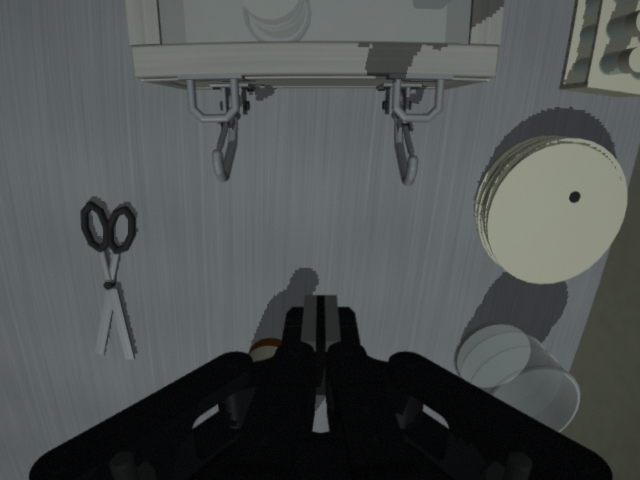

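View pics/hko.png

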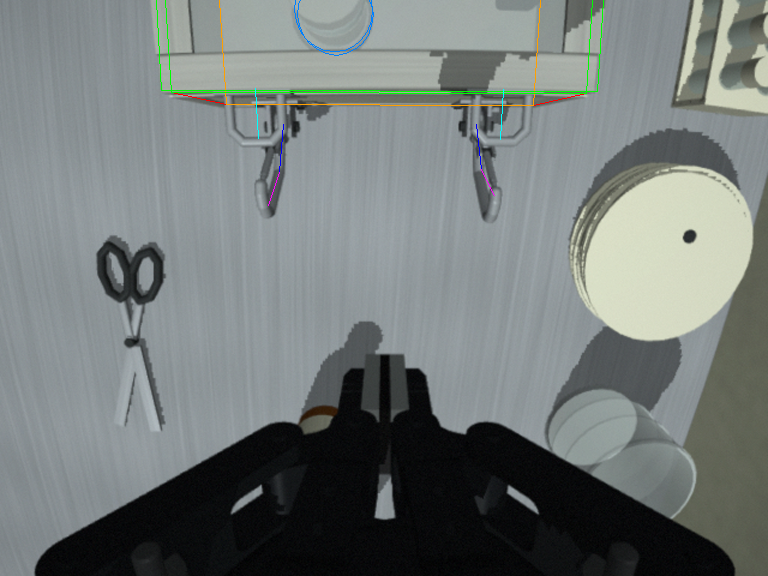

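Request:
{"name": "carry_out", "arguments": {"rows": [[[0, 0.5, 0.2], [-20, 0, 5], 0], [[0, 0, 0], [-30, 0, 20], 0], [[0, 0, 0], [-25, 0, 35], 0], [[0, 0, 0], [-3, 0, 40], 0], [[0, 0, 0], [0, 0, 40], 0], [[0, 0, 0], [0, 0, 25], 0], [[0, 0, 0], [0, 0, 5], 0], [[0, 0, 0], [0, 0, 0], 0]]}}

```text
time: 22.28
tool_pos: [0.5151, -0.0784, 0.0819]
tool_rot: [-3.139, -0.119, -0.03]
wrist_force: [-0.7, 0.5, -0.1]
width: 0.005
```

Run:
```python
from cf import *
cf()
c=r.camera("wrist");cv2.imwrite("pics/hk2.png",c["image"][:,:,::-1])
c=r.camera("side");draw(c,V,(130,330,200,480),2.8,"pics/hk2s.png",False)
```

```text
t 22.275 pos [ 0.5151 -0.0784  0.0819] F [-0.6907  0.4939 -0.103 ] w 0.004704800593278376 z [ 0.0188  0.0013 -0.9998] az 4.330745414383456 q [ 0.2786  0.6024 -0.336   2.1843  0.4895  0.4057 -0.3777]
case frame TCP mm [ -72.6 -186.2   81.9] |F| 0.8553455435939818
```

View pics/hk2.png

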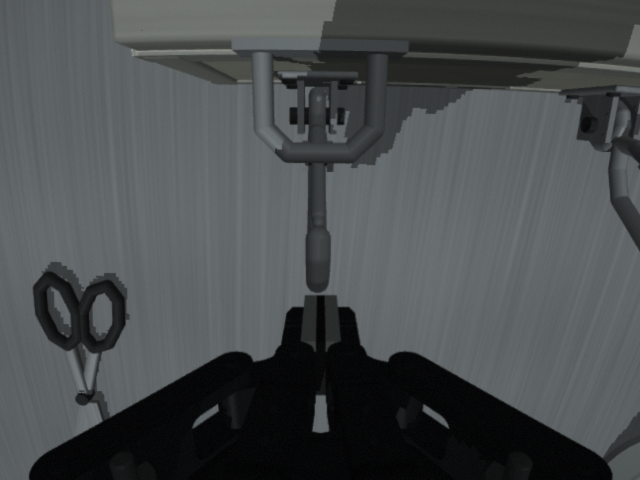

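View pics/hk2s.png

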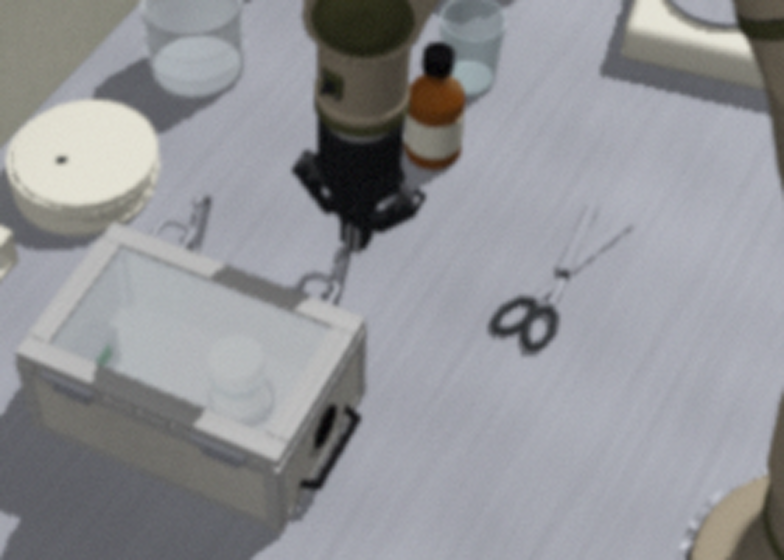

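Request:
{"name": "carry_out", "arguments": {"rows": [[[0, -1, 0.8], [-1, -4, 0], 0], [[0, 0, 0], [0, -6, 0], 0], [[0, 0, 0], [0, -7, 0], 0], [[0, 0, 0], [0, -7, 0], 0], [[0, 0, 0], [0, -6, 0], 0], [[0, 0, 0], [0, -5, 0], 0]]}}

```text
time: 23.12
tool_pos: [0.5129, -0.048, 0.0863]
tool_rot: [3.132, 0.084, 0.007]
wrist_force: [-0.7, -8.7, 5.8]
width: -0.003
```

Run:
```python
from cf import *
cf()
c=r.camera("wrist");cv2.imwrite("pics/hk3.png",c["image"][:,:,::-1])
```

```text
t 23.125 pos [ 0.5129 -0.048   0.0863] F [-0.6529 -8.7495  5.7968] w -0.003343128200611971 z [ 0.0048 -0.008  -1.    ] az 3.0661748428977007 q [ 0.2064  0.592  -0.3256  2.186   0.4693  0.4253 -0.4452]
case frame TCP mm [ -73.  -155.7   86.3] |F| 10.515842754975292
```

View pics/hk3.png

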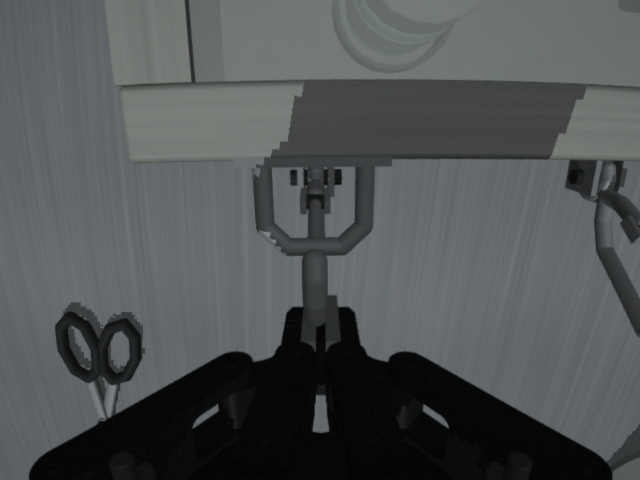

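Request:
{"name": "carry_out", "arguments": {"rows": [[[-0.3, 0, -0.3], [-1, -6, 1], 0], [[0, 0, 0], [0, -6, 1], 0], [[0, 0, 0], [0, -6, 1], 0], [[0, 0, 0], [0, -5, 0], 0]]}}

```text
time: 23.68
tool_pos: [0.5109, -0.0291, 0.0846]
tool_rot: [3.12, 0.084, 0.009]
wrist_force: [3.7, -20.7, 3.3]
width: 0.002
```

Run:
```python
from cf import *
cf()
c=r.camera("wrist");cv2.imwrite("pics/hk4.png",c["image"][:,:,::-1])
```

```text
t 23.675 pos [ 0.5109 -0.0291  0.0846] F [  3.7436 -20.7286   3.274 ] w 0.0016027350145470837 z [ 0.0061 -0.0206 -0.9998] az 3.0852910811576155 q [ 0.1438  0.5896 -0.3006  2.1968  0.4786  0.4144 -0.4973]
case frame TCP mm [ -73.8 -136.8   84.6] |F| 21.316872575981996
```

View pics/hk4.png

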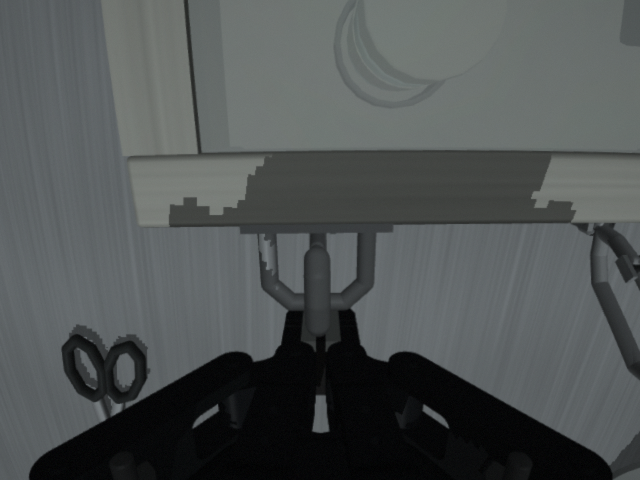

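Request:
{"name": "carry_out", "arguments": {"rows": [[[0, 0, 0], [0, -5, 0], 0], [[0, 0, 0], [0, -5, 0], 0]]}}

```text
time: 23.98
tool_pos: [0.5107, -0.0292, 0.0849]
tool_rot: [3.108, 0.068, 0.005]
wrist_force: [3.8, -22.9, 2.4]
width: 0.001
```

Run:
```python
from cf import *
cf()
```

```text
t 23.975 pos [ 0.5107 -0.0292  0.0849] F [  3.7569 -22.8522   2.4001] w 0.0011140849682437933 z [ 0.0042 -0.0331 -0.9994] az 2.505861495560551 q [ 0.1246  0.5879 -0.2844  2.1969  0.4825  0.4182 -0.5167]
case frame TCP mm [ -74.1 -136.8   84.9] |F| 23.28301145599765
```

Request:
{"name": "carry_out", "arguments": {"rows": [[[0, 0, 0], [0, 4, 0], 0], [[1, 0, -0.5], [0, 20, 0], 0], [[0.9, 0, -0.4], [0, 25, -10], 0], [[0, 0, 0], [10, 5, -40], 0], [[0, 0, 0], [25, 0, -50], 0], [[0, 0, 0], [30, 0, -40], 0], [[0, 0, 0], [20, 0, -20], 0], [[0, 0, 0], [0, 0, 0], 0]]}}

```text
time: 24.98
tool_pos: [0.5999, -0.0723, 0.2505]
tool_rot: [-3.131, -0.106, -0.004]
wrist_force: [-0.1, 0.1, -0.2]
width: -0.002
```

Run:
```python
from cf import *
cf()
c=r.camera("wrist")
dr("pics/hk5.png",c,(0,300,100,540),1.8,[])
```

```text
t 24.975 pos [ 0.5999 -0.0723  0.2505] F [-0.0932  0.147  -0.2387] w -0.001628263959725075 z [ 0.0025  0.0092 -1.    ] az 3.873692973328125 q [ 0.3863  0.4755 -0.5132  1.8432  0.281   0.893  -0.1889]
case frame TCP mm [  12.4 -185.2  250.5] |F| 0.2954010175583647
```

View pics/hk5.png

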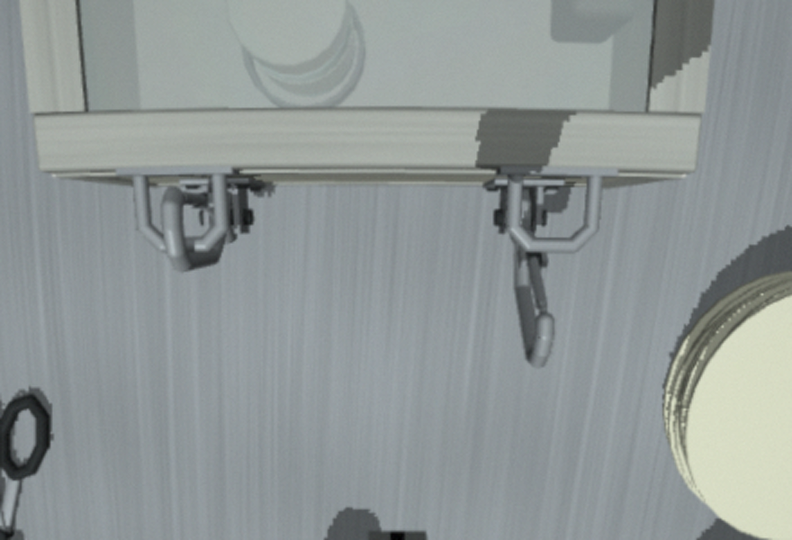

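Request:
{"name": "carry_out", "arguments": {"rows": [[[0, 0, 0.3], [20, 2, 5], 0], [[0, 0, 0], [25, 2, 20], 0], [[0, 0, 0], [16, 0, 35], 0], [[0, 0, 0], [2, 0, 40], 0], [[0, 0, 0], [0, 0, 38], 0], [[0, 0, 0], [0, 0, 22], 0], [[0, 0, 0], [0, 0, 4], 0], [[0, 0, 0], [0, 0, 0], 0]]}}

```text
time: 26.02
tool_pos: [0.6479, -0.0675, 0.0696]
tool_rot: [-3.128, -0.107, 0.03]
wrist_force: [0.1, 0.3, 0.4]
width: 0.004
```

Run:
```python
from cf import *
cf()
c=r.camera("wrist");cv2.imwrite("pics/hk6.png",c["image"][:,:,::-1])
```

```text
t 26.025 pos [ 0.6479 -0.0675  0.0696] F [0.0511 0.2512 0.3977] w 0.004266715729058378 z [-0.0197  0.0113 -0.9997] az 3.919011403854435 q [ 0.2765  0.7436 -0.3986  1.8571  0.4302  0.6467 -0.312 ]
case frame TCP mm [  60.7 -183.2   69.6] |F| 0.47313799293433445
```

View pics/hk6.png

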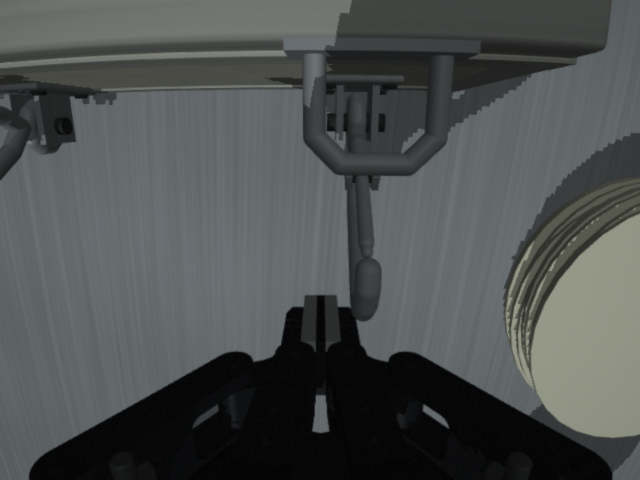

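Request:
{"name": "carry_out", "arguments": {"rows": [[[0, 0, 0], [0, 8, -8], 0], [[-0.5, 1, 0.4], [7, 3, -7], 0], [[0, 0, 0], [7, 0, 0], 0], [[0, 0, 0], [0, 0, 0], 0], [[0, 0, 0], [0, 0, 0], 0]]}}

```text
time: 26.7
tool_pos: [0.6659, -0.0791, 0.0893]
tool_rot: [-3.138, -0.094, -0.009]
wrist_force: [-0.2, 0.2, -0.1]
width: -0.002
```

Run:
```python
from cf import *
cf()
c=r.camera("wrist");cv2.imwrite("pics/hk7.png",c["image"][:,:,::-1])
```

```text
t 26.7 pos [ 0.6659 -0.0791  0.0893] F [-0.1757  0.2195 -0.0668] w -0.0015720195874637977 z [ 0.0057  0.0024 -1.    ] az 3.4221188213839353 q [ 0.2894  0.7267 -0.4016  1.8224  0.426   0.6726 -0.2977]
case frame TCP mm [  77.9 -195.9   89.3] |F| 0.28897431681315117
```

View pics/hk7.png

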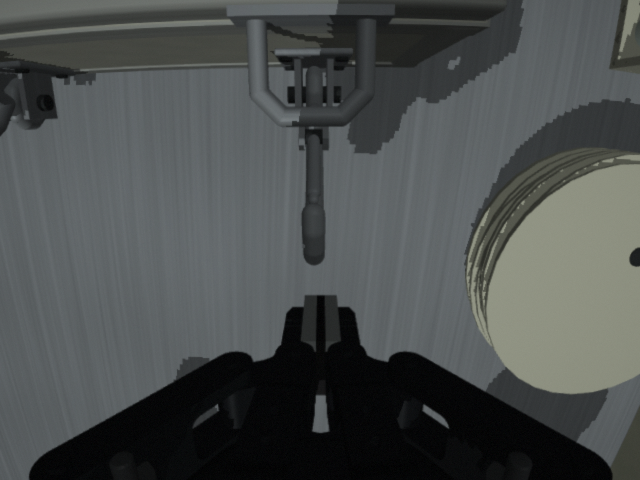

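Request:
{"name": "carry_out", "arguments": {"rows": [[[0, 0, 0], [-1.5, -7, 4], 0], [[0, 0, 0], [0, -8, 2], 0], [[0, 0, 0], [0, -7, 0], 0], [[0, 0, 0], [0, -7, 1], 0], [[0, 0, 0], [0, -7, 1], 0], [[0, 0, 0], [0, -6, 1], 0]]}}

```text
time: 27.5
tool_pos: [0.6623, -0.0453, 0.0811]
tool_rot: [3.13, 0.083, 0.009]
wrist_force: [0.2, -3.9, 1.8]
width: -0.006
```

Run:
```python
from cf import *
cf()
```

```text
t 27.5 pos [ 0.6623 -0.0453  0.0811] F [ 0.1844 -3.9359  1.8306] w -0.006289508869566946 z [ 0.0061 -0.0108 -0.9999] az 3.0436452617660876 q [ 0.2175  0.7272 -0.3763  1.8449  0.4373  0.6466 -0.3721]
case frame TCP mm [  76.3 -161.9   81.1] |F| 4.344731789470515
```

Request:
{"name": "carry_out", "arguments": {"rows": [[[0.3, 0, -0.3], [-0.5, -7, 0], 0], [[0, 0, 0], [0, -7, 0], 0], [[0, 0, 0], [0, -7, 0], 0], [[0, 0, 0], [0, -6, 0], 0], [[0, 0, 0], [0, -5, 0], 0], [[0, 0, 0], [0, -4, 0], 0]]}}

```text
time: 28.25
tool_pos: [0.6606, -0.0197, 0.0823]
tool_rot: [3.119, 0.081, 0.009]
wrist_force: [0.5, -17.1, 6.2]
width: 0.002
```

Run:
```python
from cf import *
cf()
c=r.camera("wrist");cv2.imwrite("pics/hk8.png",c["image"][:,:,::-1])
```

```text
t 28.25 pos [ 0.6606 -0.0197  0.0823] F [  0.5129 -17.1441   6.1636] w 0.0017629985559476625 z [ 0.0064 -0.0211 -0.9998] az 2.979942586443557 q [ 0.1664  0.7213 -0.3641  1.8521  0.4403  0.6449 -0.4194]
case frame TCP mm [  76.2 -136.3   82.3] |F| 18.22562990105902
```

View pics/hk8.png

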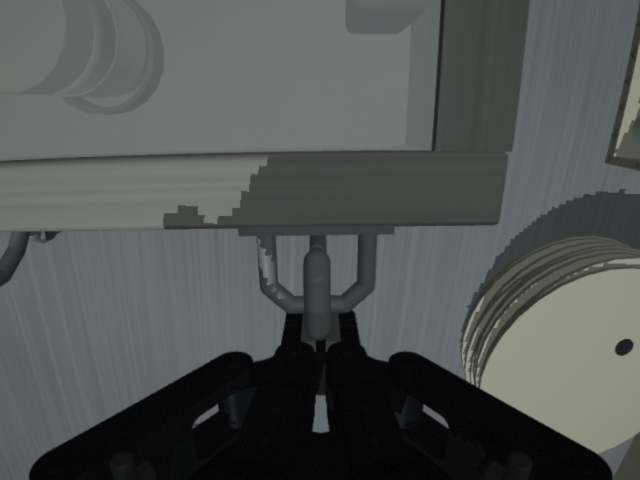

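Same end position and look as the near hook. I'll press once more to confirm, then retreat and look.

Request:
{"name": "carry_out", "arguments": {"rows": [[[0, 0, 0], [0, -5, 0], 0], [[0, 0, 0], [0, -4, 0], 0], [[0, 0, 0], [0, 4, 0], 0], [[0.7, 0, -0.3], [0, 20, 0], 0], [[0.7, 0, -0.3], [0, 25, -10], 0], [[0, 0, 0], [-10, 5, -40], 0], [[0, 0, 0], [-20, 0, -50], 0], [[0, 0, 0], [-25, 0, -40], 0], [[0, 0, 0], [-10, 0, -20], 0], [[0, 0, 0], [0, 0, 0], 0]]}}

```text
time: 29.55
tool_pos: [0.5956, -0.0694, 0.2442]
tool_rot: [-3.137, -0.104, -0.001]
wrist_force: [0.3, 0.8, -0.5]
width: -0.003
```

Run:
```python
from cf import *
cf()
c=r.camera("wrist");W=V.copy();W[3:]=0
dr("pics/fin.png",c,(0,300,100,540),1.8,[])
dr("pics/fino.png",c,(0,300,100,540),1.8,[(proj(c,cw(W[:3],[p,q])),col) for p,q,col in lines(W)])
c=r.camera("side");draw(c,V,(80,330,150,450),2.5,"pics/fins.png",False)
```

```text
t 29.55 pos [ 0.5956 -0.0694  0.2442] F [ 0.3356  0.7965 -0.4974] w -0.002579668456636384 z [ 0.0005  0.0027 -1.    ] az 3.783242684893796 q [ 0.3762  0.4766 -0.509   1.8594  0.291   0.879  -0.2067]
case frame TCP mm [   8.3 -182.   244.2] |F| 0.9972588772835631
```

View pics/fin.png

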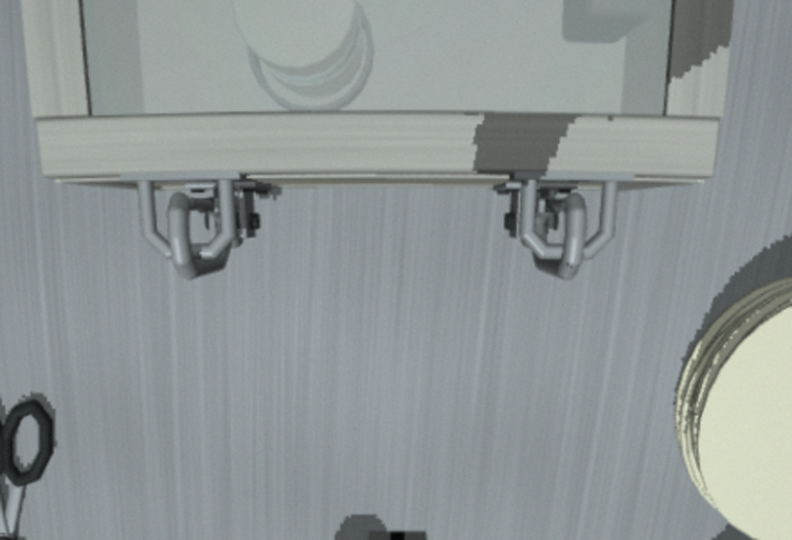

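View pics/fino.png

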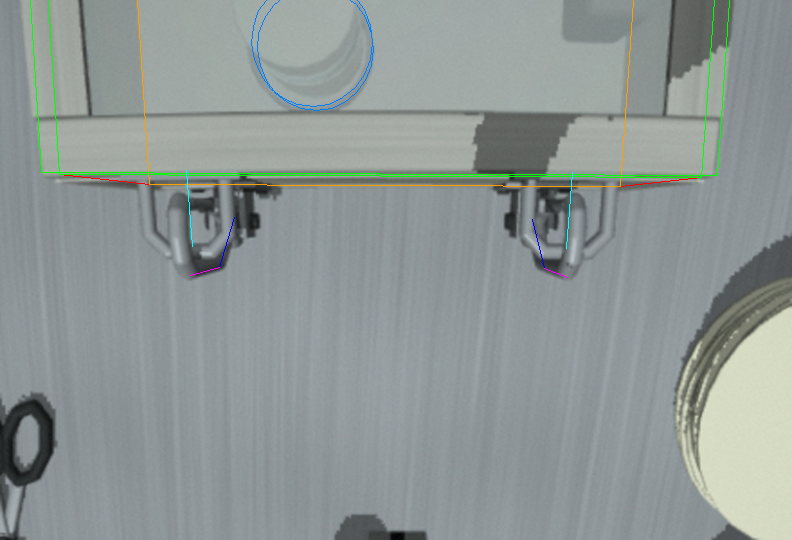

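View pics/fins.png

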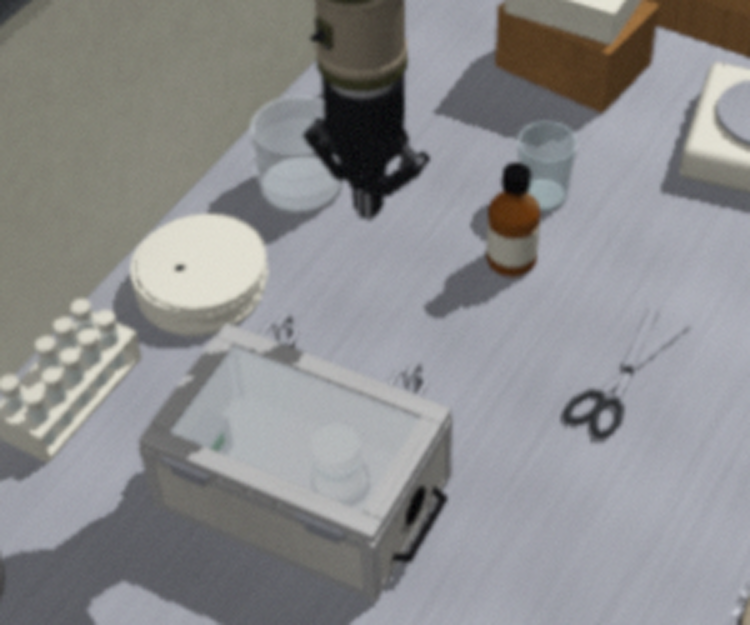

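```bash
python3 -c "
from cell import r
print(r.sign_off()); print(r.state()['time'])"
```

```text
the job is handed in; nothing more can be done
None
the job is handed in; nothing more can be done
```

I packed the jar, closed the lid and pushed both hooks home, then handed the job in at about 29.6 s of the 72 s. No verdict came back, so this rests on my own checks.

- **Jar:** I set it down in the holder ring. It pressed the floor with about 22 N before I opened the fingers, and the wrist and side pictures show it standing upright inside the ring.
- **Lid:** I pushed it down until the fingertips were at 119 mm, the height of the closed lid, with about 43 N. In the last picture it lines up with the closed-lid overlay.
- **Hooks:** I pushed each one until it stopped. The fingers ended 137 mm and 136 mm out from the case centre, which is the home position. A second push on the near hook did not move it. I pressed the far one again but took no reading. In the last picture both hooks lie over their bars and match the overlay for hook angle 0.
- **Gates:** I did not see the gates shut directly. I infer it because both hooks went well past the gate stop to home.
- **Other things:** the bottle, beaker and scissors look unmoved in the last side picture, and the arm never worked near them. The board was out of that picture, but the arm kept clear of it. The arm was well clear of everything at hand-in.

The camera estimates disagreed: the first fit from the top and side cameras put the case about 7 mm off in y. I used the wrist-camera position instead, and the contact heights and hook stops agreed with it.

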